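# Pin the bike trailer's tow bar and snap the ring over

### The arm

A 6-joint arm with a two-finger parallel gripper is mounted at the origin on the work surface. World frame = base frame: x ahead of the robot, y to its left, z up, the work surface at z = 0. Lengths are in mm, angles in rad, forces in N, time in s.
With the tool pointing down it reaches from about 350 to 875 mm from the base axis. Payload 4.2 kg.
Tool frame: the origin (TCP) lies on the centre line of the jaws, within the pads' length; the fingertips stand 22 mm ahead of it and the grasp point (between the pads) lies 3 mm ahead of it (arm.nose_length is the distance from the TCP to the fingertips, in mm); z points along the fingers, x is the direction in which the jaws open and shut, and the axes are right-handed (so a half turn about z gives the same grasp; the last joint's range is limited). The gripper opens to 85 mm and grips with 20 to 120 N. Pads are 22 mm wide; open, the fingers measure 114 mm over their backs; the gripper's body (76 mm by 85 mm) begins 54 mm behind the grasp point. The pads swing forward as they close: fully open they stand 13 mm farther back than shut.
Start: joints at [1.412, 0.385, 0.008, 0, -1.194, -0.259], TCP at [253.561, 571.232, 253.312] pointing down, gripper open.
Joint ranges: [-3.14, 3.14], [-1.21, 2.06], [-1.07, 1.41], [-3.16, 2.05], [-2.99, -0.16], [-3.1, 3.1]. Speed limits (rad/s): [2.79, 2.79, 3.14, 3.14, 3.14, 3.14].

### API

Orientations are given as a unit quaternion [x, y, z, w].
In Python, from bench import telemetry, get_image, workorder, nets, arm gives the robot as it stands.
- The arm moves only by the tool apply_moves, never from a script. Its argument "steps" is a list of rows, each an object with "hand": the opening, from 0 (shut) to 1 (fully open); "xyz": the shift along the tool's x, y, z in cm, a list of three; "delta_rot": the turn, a rotation vector about the tool's x, y, z in rad, a list of three. In form: [{"hand": hand, "xyz": [x, y, z], "delta_rot": [wx, wy, wz]}, ...]. A call has 1 to 12 rows; each row is the pose to reach, as a shift and turn from the pose commanded when the call began, along the tool's axes at that moment; what a row does not reach only later rows make up. A row lasts 1/12 s, in which the tool goes at most 41.7 mm and 7.16 degrees, less where a joint would pass 70% of its speed; a pose out of reach is approached as far as the arm can. A call with a gripper value outside its range is refused whole. The fingers move at their own pace and stop on an object; the grip force is fixed at half the most. Time passes only in rows, so rows that repeat a pose let the fingers close. It gives the time, the measured TCP pose, the force and the opening at its end, in the units of the state.
- telemetry.read_state(): the state, without advancing time (a new reading comes with each control period).
- get_image(name): name is "side" or "top"; returns a dict with "frame" (480x640x3 uint8, blue, green, red), "fx", "fy", "cx", "cy" (pixels), "distortion" ([k1, k2, p1, p2, k3] as OpenCV has them; the pictures are not rectified), "origin" and "orientation" of the camera in the world. Camera axes: x right, y down, z forward; pixel columns grow to the right and rows downward; lengths in mm; the calibration is good to about 2 mm. A picture is of the moment at which its call begins. There is no depth.
- workorder.job_done(): hands the job in, once; it reports no verdict.
Trained networks look in a picture, given as the dict that the camera call returned (one of the last four; its "shot" number tells which), for a name from the list of things; names that differ only in an ending like _2 or _b are one class to them, and where a whole thing is asked for, a point or a joint stands for the part that bears it (a point fixed in the world has none). Each returns a list of dicts, best first, with "confidence" (0 to 1); they miss things now and then, are a little off and sometimes report something else, mostly with a low value. They report only what shows in the picture. A call takes as long as a camera call. They do not tell look-alikes from the thing itself.
- nets.recognise(picture, label): "xyz" ([x, y, z] in mm, in world coordinates, good to about 4 mm: the middle of the surface that is visible of it).
- nets.outline_of(picture, label): "pixels" (480x640 bool, what is visible of it).
- nets.pinpoint(picture, label): "xyz" ([x, y, z] in mm, in world coordinates, good to about 4 mm: a listed point, or the origin of a listed thing).
The state is a dict: "clock": time; "joints": joint angles; "joint_vel": joint speeds; "joint_efforts": joint torques, N m; "position": TCP position; "ee_rot": TCP orientation; "contact_force": force on the tool from outside, world axes, zero at the start; "wrist_torque": the same for the moment, N m; "gripper_width": finger opening in mm.
Only numpy, scipy, OpenCV 4.12 (cv2) and the standard library are available. Lean on these libraries where they do the work, as an engineer would, in place of code of your own. Each camera call takes 0.05 s, during which the arm holds its last target.

### The job

Take the red-handled linch pin from its wooden block, feel for the cross hole in the tow bar and push the pin gently down through it until its collar sits on the bar, the open ring pointing out past the bar's free end. Then flip the sprung ring down around the end of the bar until it snaps shut under the pin's tip, and let go. Use a light hand - never force the pin, the bar or the ring - and leave the other things on the sideboard standing where they are.

Things in the scene. Friction and masses are not known exactly. Their poses are not given: they have to be found in the camera images.
- hitch: Fixed: green socket on a wooden foot; a level bare-aluminium tow bar, 28 x 28 mm, pokes out of it. Origin on the work surface under the bar's centre line, 13 mm to +x of feel_start; x along the bar from its free end to the socket, y across, z up. Bar top 120 mm up; socket 45 mm wide, its face 48 mm to +x of the origin, its top 8.5 mm above the bar. Over 25 N on bar or socket is too hard.
- feel_start (a point): Point on the bar's top face and centre line, up to 18 mm in from its free end; axes as hitch. The bar has end float, so the hole (upright, round, 13.5 mm, through all 28 mm) lies anywhere from 4 to 22 mm from here to +x: find it by feel or eye. Half-way down a sprung ball presses on the pin from the side: pushing past takes some 3 to 10 N, it does not drop home. Over 20 N is forcing it.
- linch_pin: Linch pin, about 130 g, upright in a pale wooden block (60 x 60 x 48 mm), collar resting on it. Origin: centre of the collar's underside on the pin's axis; z up, x away from the open ring. Below: steel shaft 12 mm thick, 38 mm long, last 2 mm tapering to a 9.6 mm tip. Above: collar 22 (x) x 34 (y) x 12 mm high, then a red handle. Home, the collar rests on the bar and the tip shows 10 mm below.
- pin_grip (a point): Centre of the pin's red handle, 27 mm above the collar's underside; axes as linch_pin. The handle is 22 (x) by 12 mm (y), from 12 to 42 mm above the collar's underside: pinch it across y. The open ring's legs pass beside the collar at y = +-21 mm and rise towards -x, so keep the fingertips 17 mm or more above the collar's underside.
- ring (a joint): Angle of the brass ring about its hinge, which runs along the pin's y, 7 mm above the collar's underside. 0: open, pointing to the pin's -x and 15 degrees up; 0.26: level; 1.83: shut, hanging straight down around the bar, far side just under the pin's tip. An over-centre spring holds it open below about 0.95 and snaps it shut above; pressing the far side down takes 3 to 6 N.
- loop: The ring's loop of 5 mm brass wire, 47 mm wide; origin at the ring's hinge, far side 50 mm from it. More than 25 N from the robot bends it.
- ring_end (a point): Middle of the ring's far side (wire 5 mm thick), 50 mm from the hinge; moves with the ring.
- jar: Bystander: closed glass jar, 76 mm wide, 100 mm high; origin at the centre of its underside.
- speaker: Bystander: white round speaker, 84 mm wide, 50 mm high; origin at the centre of its underside.
- candlestick: Bystander: turned wooden candlestick, 72 mm wide, 106 mm high; origin at the centre of its underside.
Things that resemble listed ones, but are neither listed nor needed, are in the scene too. What is shaped like the linch_pin but green is not meant.

How it is judged:
By the outcome, as a careful person would: the job done as asked, in the order asked, and still so for the second after the job is handed in, with the robot touching nothing.
It also fails if it takes over 72 s, if anything falls off the work surface, if the arm or the gripper's body presses on something with over 40 N, if the wrist force passes 120 N, or if a joint passes its speed limit or range.

## Working session

There is one attempt and no reset: what is moved stays moved. The work goes in short steps, Python scripts to look and compute and a tool call to move; the robot and the scene stay as the last step left them, time stands still between calls to the robot, and variables do not carry over. Pictures are saved under pics/ and viewed, and the job is handed in when it is done.

Besides the shell and the picture viewer there is one more tool, called by a JSON object that holds its "name" and its "arguments", one argument or row to a line. apply_moves: Moves the arm, as the interface text tells. Its arguments: {"type":"object","properties":{"steps":{"type":"array"}},"required":["steps"]}

```bash
ls; mkdir -p pics
cat > h.py <<'E'
import numpy as np, cv2
from scipy.spatial.transform import Rotation as R
from bench import telemetry,get_image,workorder,nets,arm
def proj(im,p):
    K=np.array([[im['fx'],0,im['cx']],[0,im['fy'],im['cy']],[0,0,1]],float)
    Rw=R.from_quat(im['orientation']).as_matrix()
    pc=(np.atleast_2d(p)-np.array(im['origin']))@Rw
    return cv2.projectPoints(pc,np.zeros(3),np.zeros(3),K,np.array(im['distortion'],float))[0].reshape(-1,2)
def ray(im,uv):
    K=np.array([[im['fx'],0,im['cx']],[0,im['fy'],im['cy']],[0,0,1]],float)
    u=cv2.undistortPoints(np.array(uv,float).reshape(-1,1,2),K,np.array(im['distortion'],float)).reshape(-1,2)
    Rw=R.from_quat(im['orientation']).as_matrix()
    return np.array(im['origin']),np.c_[u,np.ones(len(u))]@Rw.T
def onz(im,uv,z):
    o,d=ray(im,uv); return o+d*((z-o[2])/d[:,2])[:,None]
def tri(im1,uv1,im2,uv2):
    o1,d1=ray(im1,[uv1]);o2,d2=ray(im2,[uv2]);d1=d1[0]/np.linalg.norm(d1);d2=d2[0]/np.linalg.norm(d2)
    t=np.linalg.lstsq(np.c_[d1,-d2],o2-o1,rcond=None)[0]
    a=o1+t[0]*d1;b=o2+t[1]*d2
    return (a+b)/2,np.linalg.norm(a-b)
def st():
    s=telemetry.read_state(); print({k:np.round(v,3).tolist() for k,v in s.items() if k in('clock','joints','position','ee_rot','contact_force','gripper_width','wrist_torque')}); return s
E
python3 - <<'E'
from h import *
st()
for n in('side','top'):
    im=get_image(n); cv2.imwrite(f'pics/a_{n}.png',im['frame']); print(n,im['origin'],R.from_quat(im['orientation']).as_matrix().round(2).tolist(),im['fx'])
    for l in('hitch','linch_pin','jar','speaker','candlestick','pin_grip','ring_end','feel_start'):
        for f in('pinpoint','recognise'):
            try:
                for r in getattr(nets,f)(im,l): print(l,f,np.round(r['xyz'],0),round(r['confidence'],2),proj(im,r['xyz']).round(0).tolist())
            except Exception as e: print(l,f,e)
E
```

```text
pics
{'clock': 0.0, 'joints': [1.412, 0.386, 0.007, -0.001, -1.194, -0.259], 'position': [253.339, 570.753, 252.202], 'ee_rot': [-0.545, 0.838, -0.001, -0.001], 'contact_force': [0.52, -0.114, -0.06], 'wrist_torque': [-0.039, -0.062, -0.009], 'gripper_width': 85.325}
side [ -71.71364354 -777.57083859  688.31008725] [[0.72, -0.36, 0.6], [-0.7, -0.38, 0.6], [0.01, -0.85, -0.53]] 473.46426237324346
hitch recognise [ 598. -109.   69.] 0.75 [[326.0, 246.0]]
linch_pin pinpoint [ 595. -379.   22.] 0.79 [[415.0, 317.0]]
linch_pin pinpoint [ 748. -287.   19.] 0.67 [[422.0, 270.0]]
linch_pin pinpoint [ 680. -483.   22.] 0.63 [[482.0, 323.0]]
linch_pin recognise [ 618. -272.   67.] 0.82 [[384.0, 273.0]]
linch_pin recognise [ 731. -293.   23.] 0.82 [[420.0, 273.0]]
linch_pin recognise [ 675. -472.   28.] 0.77 [[476.0, 320.0]]
linch_pin recognise [ 599. -385.   32.] 0.6 [[419.0, 314.0]]
jar pinpoint [444. 257.   3.] 0.58 [[191.0, 234.0]]
jar recognise [434. 230.  64.] 0.65 [[190.0, 219.0]]
speaker pinpoint [ 476. -271.    3.] 0.63 [[338.0, 325.0]]
speaker pinpoint [ 631. -264.   70.] 0.63 [[385.0
[... 3214 characters left out ...]
. -465.   29.] 0.77 [[472.0, 184.0]]
pin_grip recognise [ 602. -380.   28.] 0.75 [[433.0, 218.0]]
pin_grip recognise [ 727. -287.   31.] 0.56 [[390.0, 160.0]]
ring_end pinpoint [ 582. -271.   68.] 0.55 [[385.0, 225.0]]
ring_end pinpoint [ 637. -408.   25.] 0.55 [[445.0, 202.0]]
ring_end pinpoint [ 726. -462.   25.] 0.47 [[470.0, 162.0]]
ring_end pinpoint [ 698. -263.   21.] 0.42 [[378.0, 174.0]]
ring_end recognise [ 620. -395.   39.] 0.63 [[441.0, 209.0]]
ring_end recognise [ 597. -269.   70.] 0.58 [[384.0, 217.0]]
ring_end recognise [ 703. -463.   40.] 0.56 [[473.0, 171.0]]
feel_start pinpoint [515. -61. 115.] 0.86 [[282.0, 254.0]]
feel_start recognise [611. -92.  20.] 0.55 [[298.0, 212.0]]
```

Run:
```python
import cv2
a=cv2.imread('pics/a_side.png')[180:360,260:520];b=cv2.imread('pics/a_top.png')[130:310,240:500]
cv2.imwrite('pics/a_s3.png',cv2.resize(a,None,fx=3,fy=3,interpolation=cv2.INTER_CUBIC));cv2.imwrite('pics/a_t3.png',cv2.resize(b,None,fx=3,fy=3,interpolation=cv2.INTER_CUBIC))
```

```text
(no output)
```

View pics/a_side.png

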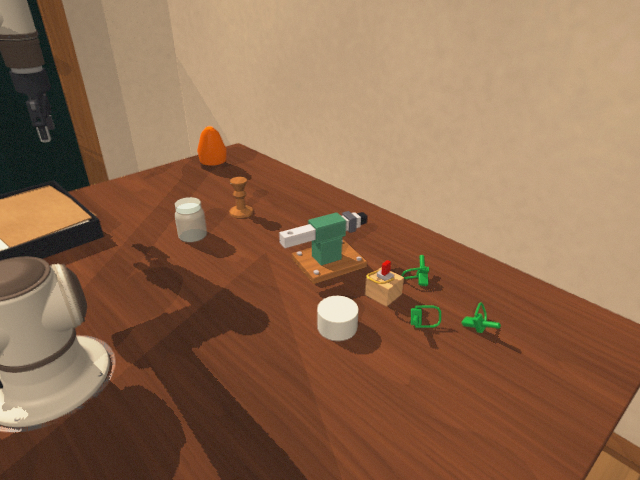

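View pics/a_s3.png

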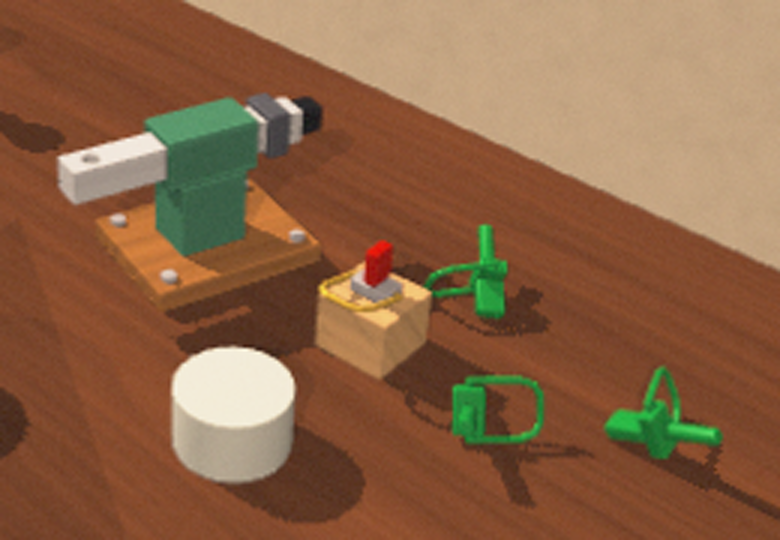

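View pics/a_t3.png

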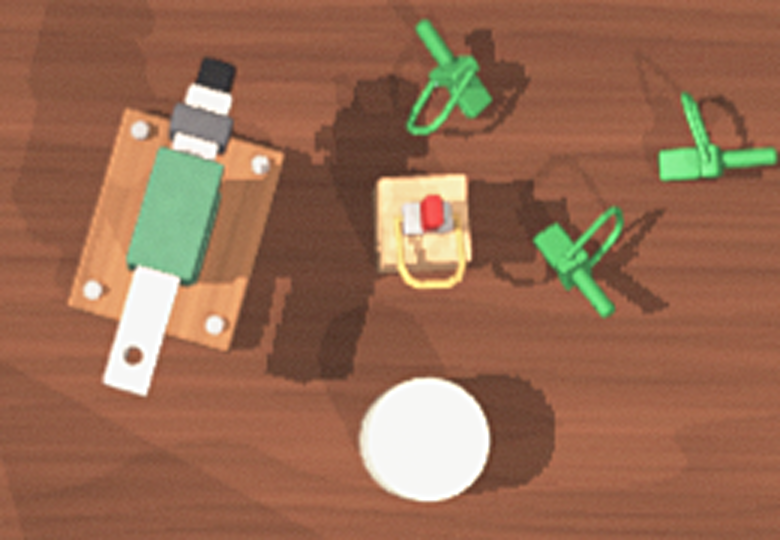

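The one red-handled pin is at side (385,268) / top (383,203), upright in its pale block. The look-alikes, at side (422,272), (425,317) and (480,322), are all green and lying on the table, so they are not meant. The hole shows at side (290,233) / top (284,248). Next I measure and enlarge.

Run:
```python
from h import *
print(arm.nose_length,[a for a in dir(arm) if a[0]!='_'])
I={}
for n in('side','top'):
    im=get_image(n);I[n]=im
    hsv=cv2.cvtColor(im['frame'],cv2.COLOR_BGR2HSV)
    red=(((hsv[...,0]<6)|(hsv[...,0]>174))&(hsv[...,1]>200)&(hsv[...,2]>90)).astype(np.uint8)
    nn,l,s,c=cv2.connectedComponentsWithStats(red)
    for i in range(1,nn):
        if s[i,4]>15: print(n,s[i],c[i])
    x0,y0=(355,245) if n=='side' else (350,180)
    cv2.imwrite(f'pics/b_pin_{n}.png',cv2.resize(im['frame'][y0:y0+70,x0:x0+70],None,fx=8,fy=8,interpolation=cv2.INTER_CUBIC))
    x0,y0=(270,210) if n=='side' else (265,210)
    cv2.imwrite(f'pics/b_bar_{n}.png',cv2.resize(im['frame'][y0:y0+60,x0:x0+70],None,fx=8,fy=8,interpolation=cv2.INTER_CUBIC))
import pickle; pickle.dump(I,open('I0.pkl','wb'))
```

```text
22.0 ['IKError', 'nose_length']
side [382 260   9  15 104] [385.69230769 266.78846154]
```

View pics/b_pin_side.png

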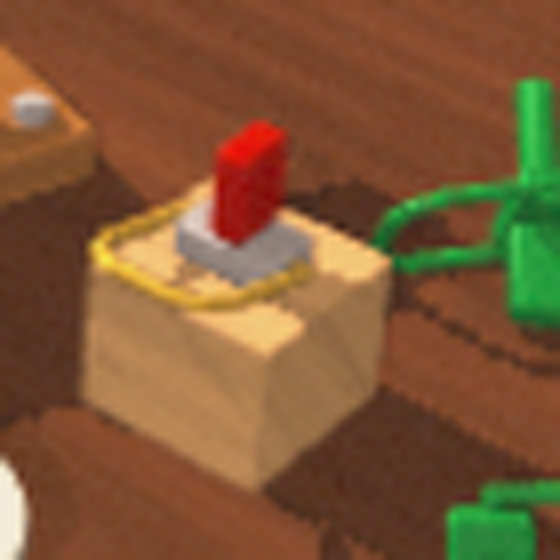

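View pics/b_pin_top.png

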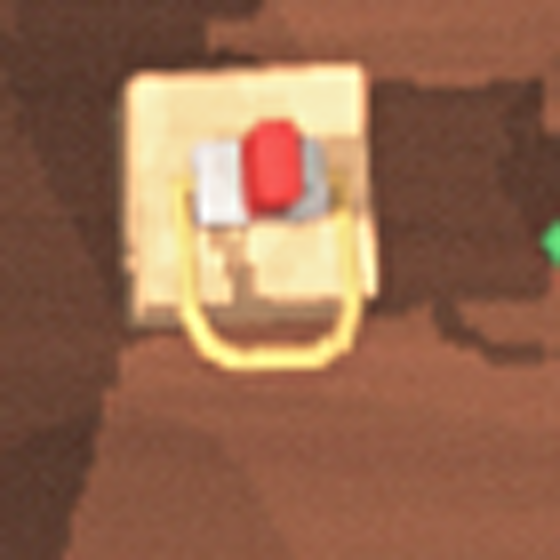

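View pics/b_bar_side.png

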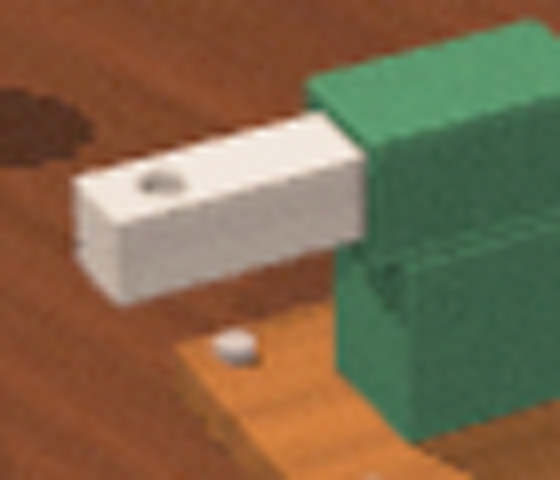

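View pics/b_bar_top.png

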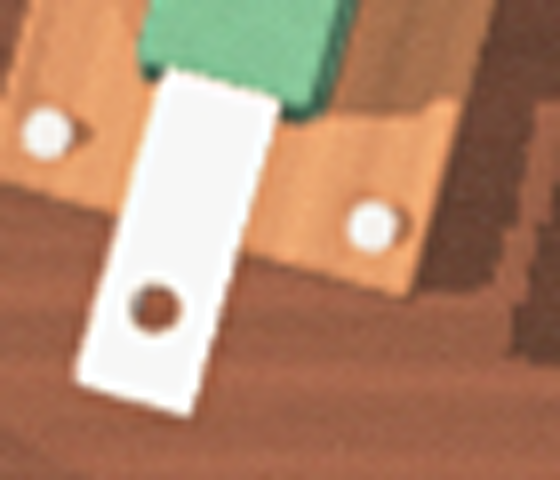

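```bash
cat > fit.py <<'E'
from h import *
import pickle
from scipy.optimize import minimize, least_squares
I=pickle.load(open('I0.pkl','rb'))
S=8
def pinR(p): c,s=np.cos(p[2]),np.sin(p[2]); return np.array([[c,-s,0],[s,c,0],[0,0,1]])
def box(x,y,z0,z1): return np.array([[a,b,c] for a in(-x,x) for b in(-y,y) for c in(z0,z1)],float)
hb=box(11,6,12,42); th=.26
def ringpts():
    # U loop: legs y=+-21, far side at 50
    P=[]
    for t in np.linspace(20,36,6):
        P+= [[t,21],[t,-21]]
    for y in np.linspace(-9,9,7): P.append([50,y])
    P=np.array(P); a=np.deg2rad(15)
    return np.c_[-P[:,0]*np.cos(a),P[:,1],7+P[:,0]*np.sin(a)]
masks={}
for n,im in I.items():
    f=im['frame'].astype(int); B,G,Rr=f[...,0],f[...,1],f[...,2]
    win=np.zeros(B.shape,bool); 
    if n=='side': win[255:280,375:395]=1
    else: win[190:215,375:395]=1
    w=np.clip((Rr-np.maximum(G,B)*1.0-60)/100.,0,1)
    # redness soft, exclude wood (G high)
    r=Rr/(G+B+1.); w=np.clip((r-1.0)/0.9,0,1)*win
    masks[n]=w
    print(n,w.sum()); 
def rend(im,pts,win):
    x0,y0,W,H=win
    uv=proj(im,pts); q=((uv-[x0,y0]+.5)*S).astype(np.float32)
    m=np.zeros((H*S,W*S),np.uint8); cv2.fillConvexPoly(m,cv2.convexHull(q).astype(np.int32),255)
    return cv2.resize(m,(W,H),interpolation=cv2.INTER_AREA)/255.
wins={'side':(372,250,28,34),'top':(370,185,30,34)}
def cost(p,views,sh=None):
    c=0
    for n in views:
        w=wins[n];m=masks[n][w[1]:w[1]+w[3],w[0]:w[0]+w[2]]
        pts=hb@pinR(p).T+[p[0],p[1],48]
        c+=((rend(I[n],pts,w)-m)**2).sum()
    return c
if __name__=='__main__':
  for views in(['top'],['side'],['top','side']):
    best=min((minimize(cost,[630,-266,y0],args=(views,),method='Nelder-Mead',options=dict(initial_simplex=[[630,-266,y0],[634,-266,y0],[630,-262,y0],[630,-266,y0+.15]])) for y0 in(-.2,0,.2)),key=lambda r:r.fun)
    print(views,best.x.round(3),best.fun)
E
python3 fit.py
```

```text
side 134.78067789022236
top 41.32463178704709
['top'] [ 6.31605e+02 -2.67041e+02 -2.73000e-01] 37.75857064153105
['side'] [ 6.31059e+02 -2.65506e+02  2.71000e-01] 12.524552526099736
['top', 'side'] [ 6.31208e+02 -2.65631e+02  2.55000e-01] 54.5857930658419
```

```bash
cat > ov.py <<'E'
from fit import *
def poly(im,img,pts,x0,y0,k,col,closed=True):
    q=((proj(im,pts)-[x0,y0]+.5)*k).round().astype(np.int32); cv2.polylines(img,[q],closed,col,1)
def rect(x,y,z): return np.array([[-x,-y,z],[x,-y,z],[x,y,z],[-x,y,z]],float)
def draw(p,tag,base=48,I=I,org={'side':(355,245),'top':(350,180)},ang=15):
    out=[]
    for n,im in I.items():
        x0,y0=org[n]
        img=cv2.resize(im['frame'][y0:y0+50,x0:x0+50],None,fx=8,fy=8,interpolation=cv2.INTER_CUBIC)
        T=lambda q:q@pinR(p).T+[p[0],p[1],base]
        for z in(12,42): poly(im,img,T(rect(11,6,z)),x0,y0,8,(255,255,0))
        for z in(0,12): poly(im,img,T(rect(11,17,z)),x0,y0,8,(255,0,0))
        a=np.deg2rad(ang); L=np.array([[0,21],[-36,21],[-44,18],[-50,9],[-50,-9],[-44,-18],[-36,-21],[0,-21]],float)
        poly(im,img,T(np.c_[L[:,0]*np.cos(a),L[:,1],7-L[:,0]*np.sin(a)]),x0,y0,8,(0,0,255),False)
        out.append(img)
    cv2.imwrite(f'pics/{tag}.png',np.hstack(out))
E
python3 - <<'E'
import fit
from fit import *
for n,im in I.items():
    f=im['frame'].astype(float); G=np.maximum(f[...,1],f[...,0]);Rr=f[...,2]
    m=np.clip((Rr-2*G)/40+.5,0,1) if n=='side' else np.clip((Rr-1.7*G)/40+.5,0,1)
    x0,y0,W,H=wins[n]
    if n=='top':
        print(f[195:210,378:392].astype(int)[::2,::2].tolist()[:3])
    masks[n]=m*0; 
    # only component at handle
    b=(m>.3).astype(np.uint8); b2=np.zeros_like(b); b2[y0:y0+H,x0:x0+W]=b[y0:y0+H,x0:x0+W]
    k,l,s,c=cv2.connectedComponentsWithStats(b2); print(n,s[1:],c[1:].round(1).tolist())
import ov
ov.draw([631.2,-265.8,0.0],'c0')
ov.draw([631.2,-265.8,-0.07],'c1')
E
```

```text
side 134.78067789022236
top 41.32463178704709
side [[381 260  11  16 124]
 [393 269   1   1   1]] [[385.8, 266.8], [393.0, 269.0]]
[[[165, 223, 246], [169, 230, 247], [105, 131, 242], [83, 97, 239], [102, 135, 240], [185, 241, 249], [189, 239, 248]], [[178, 207, 231], [91, 116, 221], [80, 82, 248], [82, 85, 245], [72, 74, 242], [159, 177, 203], [143, 189, 233]], [[221, 227, 233], [80, 83, 209], [84, 88, 248], [85, 89, 245], [70, 76, 245], [171, 180, 185], [137, 162, 194]]]
top [[375 185   1   1   1]
 [379 185  15   3  22]
 [370 187   1   1   1]
 [372 187   1   1   1]
 [374 187   1   1   1]
 [376 187   2   1   2]
 [395 187   5   4   6]
 [396 190   1   1   1]
 [399 192   1   1   1]
 [380 195   8  12  84]
 [397 194   2   3   5]
 [397 198   3   4   5]
 [399 201   1   1   1]
 [397 203   3   5   7]
 [398 209   2   6   8]
 [398 216   1   1   1]
 [396 218   1   1   1]] [[375.0, 185.0], [384.9, 186.1], [370.0, 187.0], [372.0, 187.0], [374.0, 187.0], [376.5, 187.0], [397.2, 188.3], [396.0, 190.0], [399.0, 192.0], [383.5, 200.4], [397.6, 195.2], [397.6, 199.2], [399.0, 201.0], [398.1, 204.6], [398.4, 211.5], [398.0, 216.0], [396.0, 218.0]]
```

View pics/c0.png

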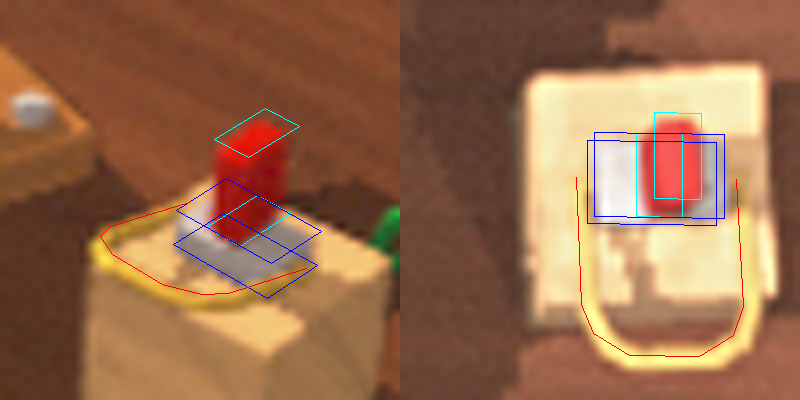

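View pics/c1.png

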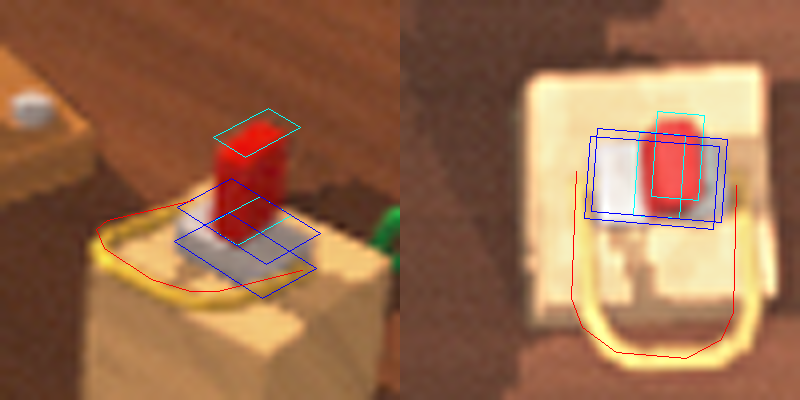

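Run:
```python
import ov
ov.draw([629.2,-267.6,0.06],'c2')
```

```text
side 134.78067789022236
top 41.32463178704709
```

View pics/c2.png

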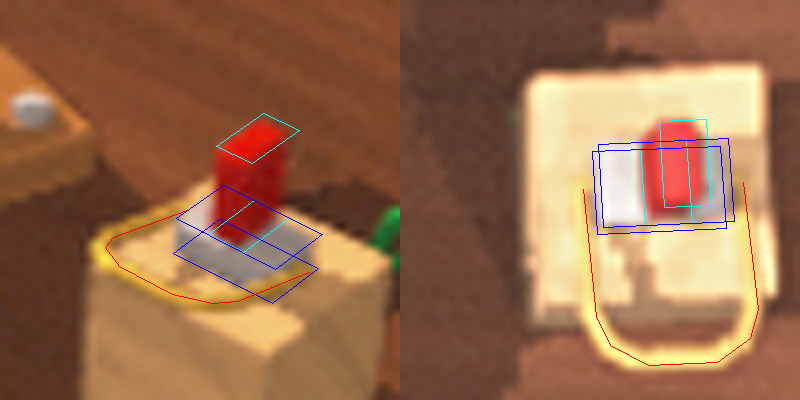

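Run:
```python
from h import *
import pickle
I=pickle.load(open('I0.pkl','rb'))
for n,o,pts in(('top',(265,210),[(73,380),(192,415),(170,68),(283,100),(156,308)]),('side',(270,210),[(75,182),(122,226),(320,113),(365,155),(163,184)])):
    uv=np.array(pts)/8-.5+o
    P=onz(I[n],uv,120); print(n,P.round(1).tolist())
    a=(P[2]+P[3]-P[0]-P[1])[:2]; print('len',np.linalg.norm(a)/2,'yaw',np.arctan2(a[1],a[0]),'w',np.linalg.norm(P[0]-P[1]),'endyaw',np.arctan2(*(P[1]-P[0])[[0,1]]), 'side yaws',[np.arctan2(*(P[i+2]-P[i])[[1,0]]) for i in(0,1)])
    x=a/np.linalg.norm(a); m=(P[0]+P[1])[:2]/2; h=P[4][:2]-m; print('hole from end',h@x,'lat',h@[-x[1],x[0]])
```

```text
top [[508.6, -45.5, 120.0], [500.5, -74.5, 120.0], [585.2, -67.8, 120.0], [577.8, -95.5, 120.0], [526.4, -65.3, 120.0]]
len 79.93830081062298 yaw -0.2740564279997388 w 30.077705746056882 endyaw -2.8688424244436517 side yaws [np.float64(-0.28268811053304854), np.float64(-0.2654546761687555)]
hole from end 22.462105654109727 lat 0.7764873749923468
side [[505.2, -48.8, 120.0], [499.7, -76.0, 120.0], [582.9, -68.1, 120.0], [576.1, -94.6, 120.0], [522.8, -66.8, 120.0]]
len 79.33074006763628 yaw -0.24101921581796373 w 27.78959498001138 endyaw -2.942253943549463 side yaws [np.float64(-0.24339372385718275), np.float64(-0.23860207840323927)]
hole from end 20.85386333293836 lat 0.6048428417157447
```

```bash
cat > mv.py <<'E'
# planning helper: keeps commanded pose (pos mm, yaw of tool x, tool down) in cmd.json; prints tool-frame shifts
import json,os,sys
from h import *
def load():
    if os.path.exists('cmd.json'): c=json.load(open('cmd.json')); return np.array(c['p']),R.from_quat(c['q'])
    q=np.array([-.545,.838,0,0]); return np.array([253.561,571.232,253.312]),R.from_quat(q/np.linalg.norm(q))
def down(psi):  # tool z down, tool x at angle psi
    c,s=np.cos(psi),np.sin(psi); return R.from_matrix(np.array([[c,s,0],[s,-c,0],[0,0,-1]]))
def plan(p,psi=None,Rt=None,quiet=False):
    p0,R0=load(); 
    if Rt is None: Rt=down(psi) if psi is not None else R0
    d=(R0.inv().apply(np.array(p)-p0)/10); w=(R0.inv()*Rt).as_rotvec()
    print('xyz',d.round(3).tolist(),'rot',w.round(4).tolist(),'dist',np.linalg.norm(d)*10)
def commit(xyz,rot):
    p0,R0=load(); p=p0+R0.apply(np.array(xyz)*10); r=R0*R.from_rotvec(rot)
    json.dump(dict(p=p.tolist(),q=r.as_quat().tolist()),open('cmd.json','w'))
    s=telemetry.read_state(); print('cmd',p.round(2),'meas',np.round(s['position'],2),'diff',np.round(np.array(s['position'])-p,2),'rot',((r.inv()*R.from_quat(s['ee_rot'])).as_rotvec()).round(4),'F',np.round(s['contact_force'],2),'T',np.round(s['wrist_torque'],2),'w',round(s['gripper_width'],1),'t',round(s['clock'],2))
E
python3 - <<'E'
from mv import *
plan([629.3,-266.5,180],-1.521)
E
```

```text
xyz [61.339, -68.317, 7.331] rot [-0.0, 0.0, -0.4673] dist 921.0588196684291
```

{"name": "apply_moves", "arguments": {
  "steps": [
    {"hand":1,"xyz":[61.34,-68.32,7.33],"delta_rot":[0,0,-0.467]},
    {"hand":1,"xyz":[61.34,-68.32,7.33],"delta_rot":[0,0,-0.467]},
    {"hand":1,"xyz":[61.34,-68.32,7.33],"delta_rot":[0,0,-0.467]},
    {"hand":1,"xyz":[61.34,-68.32,7.33],"delta_rot":[0,0,-0.467]},
    {"hand":1,"xyz":[61.34,-68.32,7.33],"delta_rot":[0,0,-0.467]},
    {"hand":1,"xyz":[61.34,-68.32,7.33],"delta_rot":[0,0,-0.467]},
    {"hand":1,"xyz":[61.34,-68.32,7.33],"delta_rot":[0,0,-0.467]},
    {"hand":1,"xyz":[61.34,-68.32,7.33],"delta_rot":[0,0,-0.467]},
    {"hand":1,"xyz":[61.34,-68.32,7.33],"delta_rot":[0,0,-0.467]},
    {"hand":1,"xyz":[61.34,-68.32,7.33],"delta_rot":[0,0,-0.467]},
    {"hand":1,"xyz":[61.34,-68.32,7.33],"delta_rot":[0,0,-0.467]},
    {"hand":1,"xyz":[61.34,-68.32,7.33],"delta_rot":[0,0,-0.467]}
  ]
}}

```text
clock: 2.8
position: [457.9, 114.6, 213.9]
ee_rot: [0.724, -0.689, 0.0, -0.001]
contact_force: [1.1, -0.3, -0.5]
gripper_width: 85.4
```

Run:
```python
from mv import *
json.dump(dict(p=[457.82,115.83,213.45],q=down(-1.521).as_quat().tolist()),open('cmd.json','w'))
commit([0,0,0],[0,0,0])
plan([629.3,-266.5,140],-1.521)
```

```text
cmd [457.82 115.83 213.45] meas [457.89 114.56 213.9 ] diff [ 0.07 -1.27  0.45] rot [ 0.0011 -0.0006  0.    ] F [ 1.09 -0.33 -0.53] T [ 0.06 -0.08 -0.04] w 85.4 t 2.8
xyz [39.039, -15.224, 7.345] rot [0.0, 0.0, 0.0] dist 425.41335404521556
```

{"name": "apply_moves", "arguments": {
  "steps": [
    {"hand":1,"xyz":[39.04,-15.22,7.35],"delta_rot":[0,0,0]},
    {"hand":1,"xyz":[39.04,-15.22,7.35],"delta_rot":[0,0,0]},
    {"hand":1,"xyz":[39.04,-15.22,7.35],"delta_rot":[0,0,0]},
    {"hand":1,"xyz":[39.04,-15.22,7.35],"delta_rot":[0,0,0]},
    {"hand":1,"xyz":[39.04,-15.22,7.35],"delta_rot":[0,0,0]},
    {"hand":1,"xyz":[39.04,-15.22,7.35],"delta_rot":[0,0,0]},
    {"hand":1,"xyz":[39.04,-15.22,7.35],"delta_rot":[0,0,0]},
    {"hand":0.5,"xyz":[39.04,-15.22,7.35],"delta_rot":[0,0,0]},
    {"hand":0.5,"xyz":[39.04,-15.22,7.35],"delta_rot":[0,0,0]},
    {"hand":0.5,"xyz":[39.04,-15.22,7.35],"delta_rot":[0,0,0]},
    {"hand":0.5,"xyz":[39.04,-15.22,7.35],"delta_rot":[0,0,0]},
    {"hand":0.5,"xyz":[39.04,-15.22,7.35],"delta_rot":[0,0,0]}
  ]
}}

```text
clock: 3.8
position: [628.6, -268.9, 137.9]
ee_rot: [0.723, -0.691, -0.001, 0.001]
contact_force: [-0.2, -0.6, -0.3]
gripper_width: 42.9
```

Run:
```python
from mv import *
commit([39.04,-15.22,7.35],[0,0,0])
for n in('side','top'):
    im=get_image(n); x0,y0=(345,210) if n=='side' else (330,160)
    cv2.imwrite(f'pics/d_{n}.png',cv2.resize(im['frame'][y0:y0+100,x0:x0+100],None,fx=6,fy=6,interpolation=cv2.INTER_CUBIC))
```

```text
cmd [ 629.26 -266.51  139.95] meas [ 628.58 -268.94  137.92] diff [-0.68 -2.43 -2.03] rot [-0.0021 -0.0003  0.0048] F [-0.21 -0.61 -0.26] T [0.   0.03 0.03] w 42.9 t 3.8
```

View pics/d_side.png

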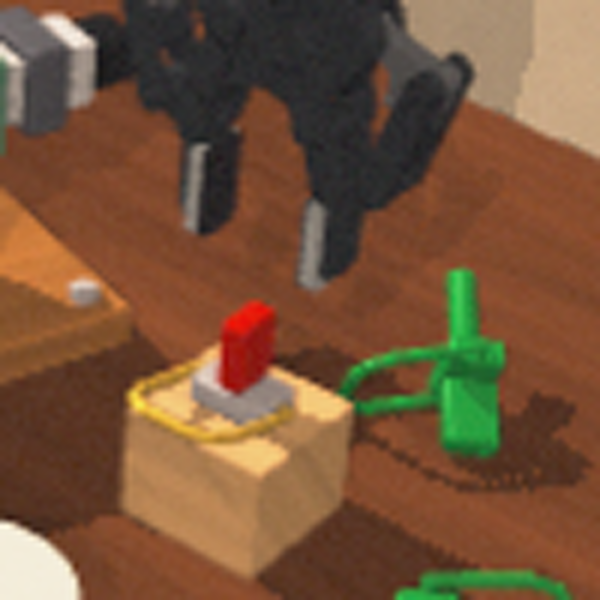

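View pics/d_top.png

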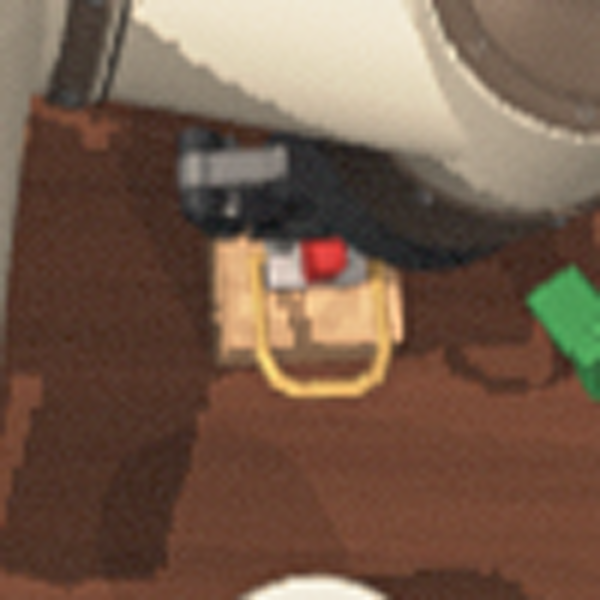

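Run:
```python
from mv import *
import pickle
I=pickle.load(open('I0.pkl','rb')); im=I['side']
s=telemetry.read_state();p=np.array(s['position']);print(p,s['clock'],s['joint_vel'])
Rr=R.from_quat(s['ee_rot'])
for off in([21.5,0,15],[-21.5,0,15],[21.5,11,15],[21.5,-11,15],[-21.5,11,15],[-21.5,-11,15],[0,0,15]):
    print(off,((proj(im,p+Rr.apply(off))-[345,210]+.5)*6).round(0))
plan([629.3,-266.5,89.5],-1.521)
```

```text
[ 628.22787583 -266.02943546  139.49587477] 3.9 [ 2.69123519e-02 -2.93692638e-02 -1.52869553e-02 -3.65303440e-05
  1.57808779e-03  1.22121044e-03]
[21.5, 0, 15] [[305. 257.]]
[-21.5, 0, 15] [[208. 211.]]
[21.5, 11, 15] [[286. 270.]]
[21.5, -11, 15] [[323. 245.]]
[-21.5, 11, 15] [[190. 223.]]
[-21.5, -11, 15] [[226. 200.]]
[0, 0, 15] [[256. 234.]]
xyz [-0.001, -0.004, 5.045] rot [0.0, 0.0, 0.0] dist 50.45001402664512
```

{"name": "apply_moves", "arguments": {
  "steps": [
    {"hand":0.5,"xyz":[0,0,2.5],"delta_rot":[0,0,0]},
    {"hand":0.5,"xyz":[0,0,4],"delta_rot":[0,0,0]},
    {"hand":0.5,"xyz":[0,0,5.0],"delta_rot":[0,0,0]},
    {"hand":0.5,"xyz":[0,0,5.0],"delta_rot":[0,0,0]},
    {"hand":0.3,"xyz":[0,0,5.0],"delta_rot":[0,0,0]},
    {"hand":0.2,"xyz":[0,0,5.0],"delta_rot":[0,0,0]},
    {"hand":0.1,"xyz":[0,0,5.0],"delta_rot":[0,0,0]},
    {"hand":0,"xyz":[0,0,5.0],"delta_rot":[0,0,0]},
    {"hand":0,"xyz":[0,0,5.0],"delta_rot":[0,0,0]},
    {"hand":0,"xyz":[0,0,5.0],"delta_rot":[0,0,0]},
    {"hand":0,"xyz":[0,0,5.0],"delta_rot":[0,0,0]},
    {"hand":0,"xyz":[0,0,5.0],"delta_rot":[0,0,0]}
  ]
}}

```text
clock: 4.9
position: [629.7, -266.0, 91.8]
ee_rot: [0.724, -0.689, 0.001, -0.001]
contact_force: [-0.2, 2.9, 6.2]
gripper_width: 10.8
```

Run:
```python
from mv import *
commit([0,0,5],[0,0,0])
n='side';im=get_image(n); x0,y0=(345,210) if n=='side' else (330,160)
cv2.imwrite(f'pics/e_{n}.png',cv2.resize(im['frame'][y0:y0+100,x0:x0+100],None,fx=6,fy=6,interpolation=cv2.INTER_CUBIC))
```

```text
cmd [ 629.26 -266.51   89.95] meas [ 629.67 -265.99   91.84] diff [0.41 0.52 1.89] rot [0.0029 0.0008 0.0001] F [-0.2   2.93  6.19] T [ 0.76  0.03 -0.04] w 10.8 t 4.9
```

View pics/e_side.png

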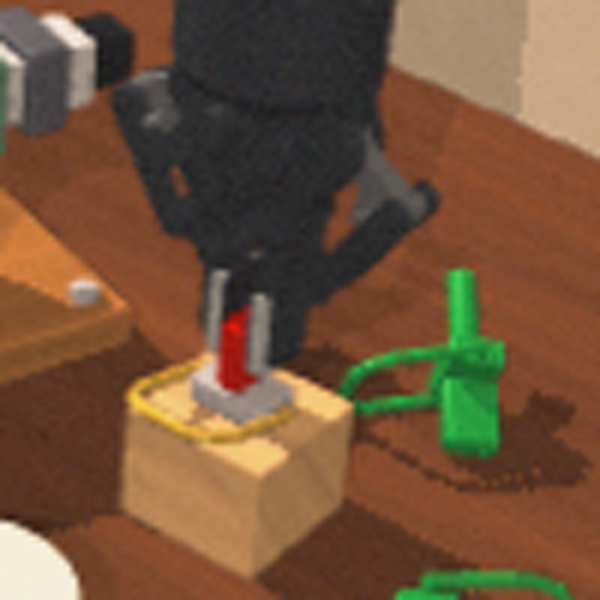

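Pin gripped by its red handle at 10.8 mm opening. In the picture the fingertips sit just above the collar at (245,385) and the ring is free. Lifting.

{"name": "apply_moves", "arguments": {
  "steps": [
    {"hand":0,"xyz":[0,0,-0.4],"delta_rot":[0,0,0]},
    {"hand":0,"xyz":[0,0,-1.0],"delta_rot":[0,0,0]},
    {"hand":0,"xyz":[0,0,-2],"delta_rot":[0,0,0]},
    {"hand":0,"xyz":[0,0,-3.2],"delta_rot":[0,0,0]},
    {"hand":0,"xyz":[0,0,-5],"delta_rot":[0,0,0]},
    {"hand":0,"xyz":[0,0,-7],"delta_rot":[0,0,0]},
    {"hand":0,"xyz":[0,0,-9.5],"delta_rot":[0,0,0]},
    {"hand":0,"xyz":[0,0,-12],"delta_rot":[0,0,0]},
    {"hand":0,"xyz":[0,0,-13],"delta_rot":[0,0,0]},
    {"hand":0,"xyz":[0,0,-13],"delta_rot":[0,0,0]},
    {"hand":0,"xyz":[0,0,-13],"delta_rot":[0,0,0]},
    {"hand":0,"xyz":[0,0,-13],"delta_rot":[0,0,0]}
  ]
}}

```text
clock: 5.95
position: [627.5, -265.6, 218.0]
ee_rot: [0.724, -0.69, -0.002, 0.001]
contact_force: [0.2, 0.5, -1.9]
gripper_width: 10.4
```

Run:
```python
from mv import *
commit([0,0,-13],[0,0,0])
im=get_image('side')
cv2.imwrite(f'pics/f.png',im['frame'][130:350,250:520])
cv2.imwrite(f'pics/f.png',cv2.resize(im['frame'][130:350,260:500],None,fx=2.5,fy=2.5,interpolation=cv2.INTER_CUBIC))
plan([525,-66,220],-1.521-.31)
```

```text
cmd [ 629.26 -266.51  219.95] meas [ 627.46 -265.63  218.01] diff [-1.8   0.88 -1.94] rot [-0.0036 -0.0017  0.0011] F [ 0.17  0.5  -1.9 ] T [-0.01  0.07  0.02] w 10.4 t 5.95
xyz [-20.545, 9.415, -0.005] rot [-0.0, -0.0, 0.31] dist 225.99840661010174
```

View pics/f.png

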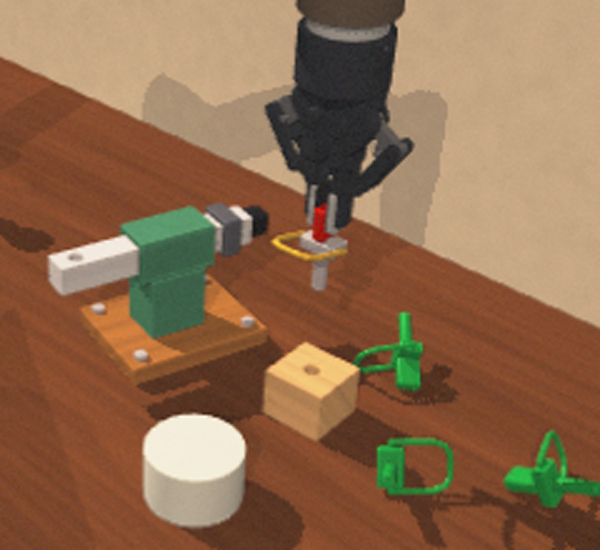

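{"name": "apply_moves", "arguments": {
  "steps": [
    {"hand":0,"xyz":[-3,1.4,-0.3],"delta_rot":[0,0,0.05]},
    {"hand":0,"xyz":[-6.5,3,-0.3],"delta_rot":[0,0,0.1]},
    {"hand":0,"xyz":[-10,4.6,-0.3],"delta_rot":[0,0,0.16]},
    {"hand":0,"xyz":[-13.5,6.2,-0.3],"delta_rot":[0,0,0.22]},
    {"hand":0,"xyz":[-16.5,7.6,-0.3],"delta_rot":[0,0,0.28]},
    {"hand":0,"xyz":[-18.5,8.5,-0.3],"delta_rot":[0,0,0.31]},
    {"hand":0,"xyz":[-19.8,9.1,-0.3],"delta_rot":[0,0,0.31]},
    {"hand":0,"xyz":[-20.5,9.4,-0.3],"delta_rot":[0,0,0.31]},
    {"hand":0,"xyz":[-20.5,9.4,-0.3],"delta_rot":[0,0,0.31]},
    {"hand":0,"xyz":[-20.5,9.4,0.2],"delta_rot":[0,0,0.31]},
    {"hand":0,"xyz":[-20.5,9.4,0.5],"delta_rot":[0,0,0.31]},
    {"hand":0,"xyz":[-20.5,9.4,0.5],"delta_rot":[0,0,0.31]}
  ]
}}

```text
clock: 7.0
position: [524.4, -66.7, 213.5]
ee_rot: [-0.609, 0.794, 0.001, -0.001]
contact_force: [0.4, -0.2, -2.5]
gripper_width: 10.9
```

Run:
```python
from mv import *
import pickle
commit([-20.5,9.4,.5],[0,0,.31])
J={}
for n in('side','top'):
    im=get_image(n);J[n]=im; x0,y0=(265,185) if n=='side' else (250,200)
    cv2.imwrite(f'pics/g_{n}.png',cv2.resize(im['frame'][y0:y0+75,x0:x0+75],None,fx=8,fy=8,interpolation=cv2.INTER_CUBIC))
pickle.dump(J,open('I1.pkl','wb'))
st()
```

```text
cmd [525.18 -66.44 214.95] meas [524.36 -66.7  213.45] diff [-0.82 -0.25 -1.5 ] rot [-0.0027  0.0009  0.0021] F [ 0.36 -0.16 -2.48] T [-0.01  0.01 -0.02] w 10.9 t 7.0
{'clock': 7.1, 'joints': [0.181, 0.256, -0.285, 0.0, -1.031, 1.128], 'position': [524.752, -66.676, 214.321], 'ee_rot': [-0.609, 0.793, 0.0, -0.001], 'contact_force': [-0.684, 0.141, -0.659], 'wrist_torque': [-0.01, -0.019, 0.001], 'gripper_width': 10.675}
```

View pics/g_side.png

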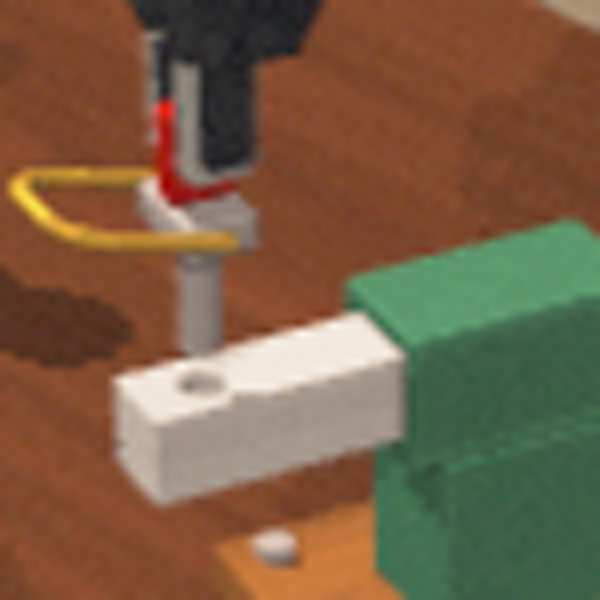

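View pics/g_top.png

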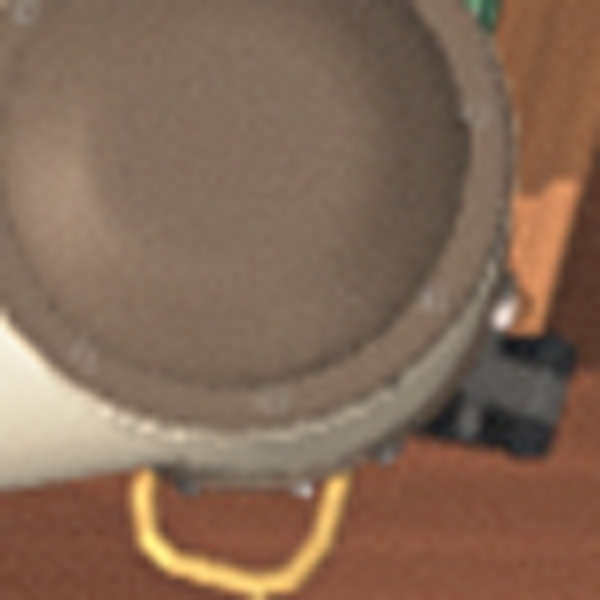

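Run:
```python
from mv import *
p,_=load(); plan(p+[.3,-1.3,-9])
```

```text
xyz [0.118, -0.062, 0.9] rot [0.0, 0.0, 0.0] dist 9.098351499035415
```

{"name": "apply_moves", "arguments": {
  "steps": [
    {"hand":0,"xyz":[0.12,-0.06,0.4],"delta_rot":[0,0,0]},
    {"hand":0,"xyz":[0.12,-0.06,0.7],"delta_rot":[0,0,0]},
    {"hand":0,"xyz":[0.12,-0.06,0.9],"delta_rot":[0,0,0]},
    {"hand":0,"xyz":[0.12,-0.06,0.9],"delta_rot":[0,0,0]},
    {"hand":0,"xyz":[0.12,-0.06,0.9],"delta_rot":[0,0,0]}
  ]
}}

```text
clock: 7.52
position: [524.9, -67.3, 205.9]
ee_rot: [-0.609, 0.793, 0.0, -0.0]
contact_force: [-0.2, 0.2, -1.8]
gripper_width: 10.6
```

Run:
```python
from mv import *
commit([.12,-.06,.9],[0,0,0])
im=get_image('side'); x0,y0=(275,200)
cv2.imwrite(f'pics/h_side.png',cv2.resize(im['frame'][y0:y0+50,x0:x0+50],None,fx=12,fy=12,interpolation=cv2.INTER_CUBIC))
st()
```

```text
cmd [525.45 -67.76 205.95] meas [524.88 -67.29 205.85] diff [-0.56  0.47 -0.1 ] rot [-0.0003  0.0002  0.0007] F [-0.21  0.24 -1.78] T [-0.02 -0.02 -0.01] w 10.6 t 7.52
{'clock': 7.567, 'joints': [0.179, 0.264, -0.297, 0.0, -1.01, 1.131], 'position': [524.998, -67.236, 206.05], 'ee_rot': [-0.609, 0.793, -0.0, 0.0], 'contact_force': [0.428, 0.445, -1.57], 'wrist_torque': [-0.021, -0.043, 0.095], 'gripper_width': 10.787}
```

View pics/h_side.png

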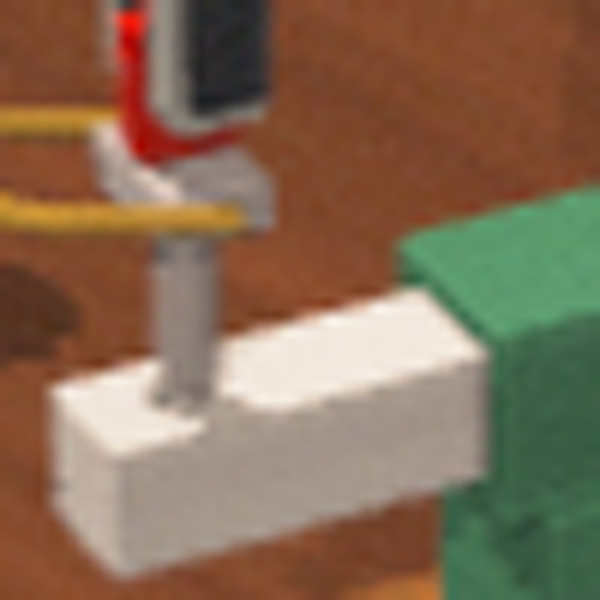

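Run:
```python
from mv import *
p,_=load(); plan(p+[-.3,-.6,-5])
```

```text
xyz [0.066, 0.014, 0.5] rot [0.0, 0.0, 0.0] dist 5.044799302251772
```

{"name": "apply_moves", "arguments": {
  "steps": [
    {"hand":0,"xyz":[0.07,0.01,0.1],"delta_rot":[0,0,0]},
    {"hand":0,"xyz":[0.07,0.01,0.2],"delta_rot":[0,0,0]},
    {"hand":0,"xyz":[0.07,0.01,0.3],"delta_rot":[0,0,0]},
    {"hand":0,"xyz":[0.07,0.01,0.4],"delta_rot":[0,0,0]},
    {"hand":0,"xyz":[0.07,0.01,0.45],"delta_rot":[0,0,0]},
    {"hand":0,"xyz":[0.07,0.01,0.5],"delta_rot":[0,0,0]},
    {"hand":0,"xyz":[0.07,0.01,0.5],"delta_rot":[0,0,0]}
  ]
}}

```text
clock: 8.15
position: [524.8, -67.9, 201.3]
ee_rot: [-0.609, 0.793, -0.0, 0.0]
contact_force: [-0.8, 0.1, -0.3]
gripper_width: 10.7
```

Run:
```python
from mv import *
commit([.07,.01,.5],[0,0,0])
```

```text
cmd [525.17 -68.41 200.95] meas [524.79 -67.87 201.31] diff [-0.38  0.54  0.36] rot [0.0004 0.0001 0.0004] F [-0.85  0.07 -0.25] T [ 0.04  0.11 -0.05] w 10.7 t 8.15
```

{"name": "apply_moves", "arguments": {
  "steps": [
    {"hand":0,"xyz":[0,0,0.05],"delta_rot":[0,0,0]},
    {"hand":0,"xyz":[0,0,0.1],"delta_rot":[0,0,0]},
    {"hand":0,"xyz":[0,0,0.15],"delta_rot":[0,0,0]},
    {"hand":0,"xyz":[0,0,0.15],"delta_rot":[0,0,0]}
  ]
}}

```text
clock: 8.48
position: [525.3, -67.5, 199.9]
ee_rot: [-0.609, 0.793, -0.0, 0.001]
contact_force: [0.6, 2.5, 1.2]
gripper_width: 10.8
```

Run:
```python
from mv import *
commit([0,0,.15],[0,0,0])
```

```text
cmd [525.17 -68.41 199.45] meas [525.31 -67.48 199.87] diff [0.14 0.92 0.42] rot [ 0.0016 -0.0011  0.0005] F [0.62 2.47 1.2 ] T [ 0.74 -0.22 -0.  ] w 10.8 t 8.48
```

The sideways +y force (2.5 N) at low Fz suggests the taper is against the hole's -y rim. I shift to +y and continue down.

Run:
```python
from mv import *
p,_=load(); plan(p+[.3,1.0,-1])
```

```text
xyz [-0.104, -0.003, 0.1] rot [0.0, 0.0, 0.0] dist 1.4456832294800868
```

{"name": "apply_moves", "arguments": {
  "steps": [
    {"hand":0,"xyz":[-0.05,0,0],"delta_rot":[0,0,0]},
    {"hand":0,"xyz":[-0.1,0,0],"delta_rot":[0,0,0]},
    {"hand":0,"xyz":[-0.1,0,0.05],"delta_rot":[0,0,0]},
    {"hand":0,"xyz":[-0.1,0,0.1],"delta_rot":[0,0,0]},
    {"hand":0,"xyz":[-0.1,0,0.1],"delta_rot":[0,0,0]}
  ]
}}

```text
clock: 8.9
position: [525.1, -66.7, 198.3]
ee_rot: [-0.609, 0.793, 0.0, 0.0]
contact_force: [1.6, 1.9, -0.8]
gripper_width: 10.2
```

Run:
```python
from mv import *
commit([-.1,0,.1],[0,0,0])
```

```text
cmd [525.43 -67.44 198.45] meas [525.12 -66.74 198.27] diff [-0.31  0.7  -0.18] rot [ 0.0003 -0.0004  0.0006] F [ 1.58  1.86 -0.8 ] T [ 0.62 -0.58  0.03] w 10.2 t 8.9
```

Run:
```python
from mv import *
p,_=load(); plan(p+[.4,.5,-3])
```

```text
xyz [-0.059, -0.026, 0.3] rot [0.0, 0.0, 0.0] dist 3.0675723300355906
```

{"name": "apply_moves", "arguments": {
  "steps": [
    {"hand":0,"xyz":[-0.06,-0.03,0.05],"delta_rot":[0,0,0]},
    {"hand":0,"xyz":[-0.06,-0.03,0.12],"delta_rot":[0,0,0]},
    {"hand":0,"xyz":[-0.06,-0.03,0.2],"delta_rot":[0,0,0]},
    {"hand":0,"xyz":[-0.06,-0.03,0.3],"delta_rot":[0,0,0]},
    {"hand":0,"xyz":[-0.06,-0.03,0.3],"delta_rot":[0,0,0]}
  ]
}}

```text
clock: 9.32
position: [525.2, -66.4, 195.2]
ee_rot: [-0.609, 0.793, 0.0, -0.0]
contact_force: [1.7, 0.7, -3.0]
gripper_width: 10.5
```

Run:
```python
from mv import *
commit([-.06,-.03,.3],[0,0,0])
```

```text
cmd [525.87 -66.94 195.45] meas [525.2  -66.44 195.18] diff [-0.67  0.5  -0.27] rot [-0.0005  0.0002  0.0007] F [ 1.68  0.75 -3.  ] T [ 0.26 -0.43 -0.05] w 10.5 t 9.32
```

{"name": "apply_moves", "arguments": {
  "steps": [
    {"hand":0,"xyz":[-0.02,-0.02,0.1],"delta_rot":[0,0,0]},
    {"hand":0,"xyz":[-0.02,-0.02,0.2],"delta_rot":[0,0,0]},
    {"hand":0,"xyz":[-0.02,-0.02,0.3],"delta_rot":[0,0,0]},
    {"hand":0,"xyz":[-0.02,-0.02,0.4],"delta_rot":[0,0,0]},
    {"hand":0,"xyz":[-0.02,-0.02,0.5],"delta_rot":[0,0,0]},
    {"hand":0,"xyz":[-0.02,-0.02,0.5],"delta_rot":[0,0,0]}
  ]
}}

```text
clock: 9.82
position: [525.3, -66.3, 190.2]
ee_rot: [-0.609, 0.793, 0.0, -0.0]
contact_force: [0.1, 0.3, -1.8]
gripper_width: 10.5
```

Run:
```python
from mv import *
commit([-.02,-.02,.5],[0,0,0])
```

```text
cmd [526.12 -66.8  190.45] meas [525.3  -66.31 190.15] diff [-0.81  0.49 -0.3 ] rot [-0.0009  0.0003  0.0007] F [ 0.09  0.32 -1.81] T [ 0.08 -0.09 -0.  ] w 10.5 t 9.82
```

{"name": "apply_moves", "arguments": {
  "steps": [
    {"hand":0,"xyz":[0,0,0.08],"delta_rot":[0,0,0]},
    {"hand":0,"xyz":[0,0,0.16],"delta_rot":[0,0,0]},
    {"hand":0,"xyz":[0,0,0.24],"delta_rot":[0,0,0]},
    {"hand":0,"xyz":[0,0,0.3],"delta_rot":[0,0,0]},
    {"hand":0,"xyz":[0,0,0.3],"delta_rot":[0,0,0]}
  ]
}}

```text
clock: 10.23
position: [525.5, -66.4, 187.5]
ee_rot: [-0.609, 0.793, -0.0, -0.0]
contact_force: [-0.1, -0.7, -0.9]
gripper_width: 10.6
```

Run:
```python
from mv import *
commit([0,0,.3],[0,0,0])
```

```text
cmd [526.12 -66.8  187.45] meas [525.54 -66.42 187.46] diff [-0.58  0.38  0.01] rot [-0.0002  0.0004  0.0005] F [-0.11 -0.65 -0.86] T [-0.31 -0.04  0.02] w 10.6 t 10.23
```

{"name": "apply_moves", "arguments": {
  "steps": [
    {"hand":0,"xyz":[0,0,0.06],"delta_rot":[0,0,0]},
    {"hand":0,"xyz":[0,0,0.12],"delta_rot":[0,0,0]},
    {"hand":0,"xyz":[0,0,0.2],"delta_rot":[0,0,0]},
    {"hand":0,"xyz":[0,0,0.2],"delta_rot":[0,0,0]}
  ]
}}

```text
clock: 10.57
position: [525.7, -66.5, 185.8]
ee_rot: [-0.609, 0.793, -0.0, 0.0]
contact_force: [0.8, -0.9, 0.5]
gripper_width: 10.7
```

Run:
```python
from mv import *
commit([0,0,.2],[0,0,0])
```

```text
cmd [526.12 -66.8  185.45] meas [525.74 -66.46 185.78] diff [-0.37  0.34  0.33] rot [0.0005 0.0003 0.0005] F [ 0.84 -0.95  0.49] T [-0.62  0.05  0.03] w 10.7 t 10.57
```

{"name": "apply_moves", "arguments": {
  "steps": [
    {"hand":0,"xyz":[0,0,0.06],"delta_rot":[0,0,0]},
    {"hand":0,"xyz":[0,0,0.12],"delta_rot":[0,0,0]},
    {"hand":0,"xyz":[0,0,0.2],"delta_rot":[0,0,0]},
    {"hand":0,"xyz":[0,0,0.2],"delta_rot":[0,0,0]}
  ]
}}

```text
clock: 10.9
position: [525.7, -66.4, 183.5]
ee_rot: [-0.609, 0.793, -0.0, 0.0]
contact_force: [-0.2, -2.6, 0.7]
gripper_width: 10.7
```

Run:
```python
from mv import *
commit([0,0,.2],[0,0,0])
```

```text
cmd [526.12 -66.8  183.45] meas [525.68 -66.39 183.51] diff [-0.43  0.4   0.06] rot [0.0003 0.0002 0.0006] F [-0.24 -2.56  0.74] T [-0.89  0.01 -0.02] w 10.7 t 10.9
```

{"name": "apply_moves", "arguments": {
  "steps": [
    {"hand":0,"xyz":[0,0,0.08],"delta_rot":[0,0,0]},
    {"hand":0,"xyz":[0,0,0.16],"delta_rot":[0,0,0]},
    {"hand":0,"xyz":[0,0,0.24],"delta_rot":[0,0,0]},
    {"hand":0,"xyz":[0,0,0.32],"delta_rot":[0,0,0]},
    {"hand":0,"xyz":[0,0,0.4],"delta_rot":[0,0,0]},
    {"hand":0,"xyz":[0,0,0.4],"delta_rot":[0,0,0]}
  ]
}}

```text
clock: 11.4
position: [525.6, -66.3, 179.1]
ee_rot: [-0.609, 0.793, 0.0, -0.0]
contact_force: [0.0, -2.6, -1.4]
gripper_width: 10.7
```

Run:
```python
from mv import *
commit([0,0,.4],[0,0,0])
```

```text
cmd [526.12 -66.8  179.45] meas [525.56 -66.29 179.08] diff [-0.56  0.5  -0.37] rot [-0.0002  0.      0.0008] F [ 0.03 -2.56 -1.42] T [-1.18 -0.29  0.02] w 10.7 t 11.4
```

{"name": "apply_moves", "arguments": {
  "steps": [
    {"hand":0,"xyz":[0.03,0,0.1],"delta_rot":[0,0,0]},
    {"hand":0,"xyz":[0.03,0,0.2],"delta_rot":[0,0,0]},
    {"hand":0,"xyz":[0.03,0,0.3],"delta_rot":[0,0,0]},
    {"hand":0,"xyz":[0.03,0,0.4],"delta_rot":[0,0,0]},
    {"hand":0,"xyz":[0.03,0,0.5],"delta_rot":[0,0,0]},
    {"hand":0,"xyz":[0.03,0,0.6],"delta_rot":[0,0,0]},
    {"hand":0,"xyz":[0.03,0,0.6],"delta_rot":[0,0,0]}
  ]
}}

```text
clock: 11.98
position: [525.6, -66.4, 173.1]
ee_rot: [-0.609, 0.793, 0.0, 0.0]
contact_force: [1.1, -2.6, -0.7]
gripper_width: 10.7
```

Run:
```python
from mv import *
commit([.03,0,.6],[0,0,0])
```

```text
cmd [526.04 -67.09 173.45] meas [525.56 -66.44 173.12] diff [-0.48  0.65 -0.33] rot [-0.     -0.0003  0.0007] F [ 1.05 -2.56 -0.72] T [-0.81 -0.45  0.  ] w 10.7 t 11.98
```

{"name": "apply_moves", "arguments": {
  "steps": [
    {"hand":0,"xyz":[0,0,0.1],"delta_rot":[0,0,0]},
    {"hand":0,"xyz":[0,0,0.2],"delta_rot":[0,0,0]},
    {"hand":0,"xyz":[0,0,0.3],"delta_rot":[0,0,0]},
    {"hand":0,"xyz":[0,0,0.4],"delta_rot":[0,0,0]},
    {"hand":0,"xyz":[0,0,0.5],"delta_rot":[0,0,0]},
    {"hand":0,"xyz":[0,0,0.6],"delta_rot":[0,0,0]},
    {"hand":0,"xyz":[0,0,0.6],"delta_rot":[0,0,0]}
  ]
}}

```text
clock: 12.57
position: [525.5, -66.5, 167.1]
ee_rot: [-0.609, 0.793, 0.0, 0.0]
contact_force: [0.8, -2.6, -1.1]
gripper_width: 10.5
```

Run:
```python
from mv import *
commit([0,0,.6],[0,0,0])
im=get_image('side'); x0,y0=(260,190)
cv2.imwrite(f'pics/i_side.png',cv2.resize(im['frame'][y0:y0+75,x0:x0+75],None,fx=8,fy=8,interpolation=cv2.INTER_CUBIC))
```

```text
cmd [526.04 -67.09 167.45] meas [525.49 -66.46 167.06] diff [-0.55  0.62 -0.39] rot [-0.0001 -0.0002  0.0008] F [ 0.8  -2.63 -1.09] T [-0.78 -0.47  0.03] w 10.5 t 12.57
```

View pics/i_side.png

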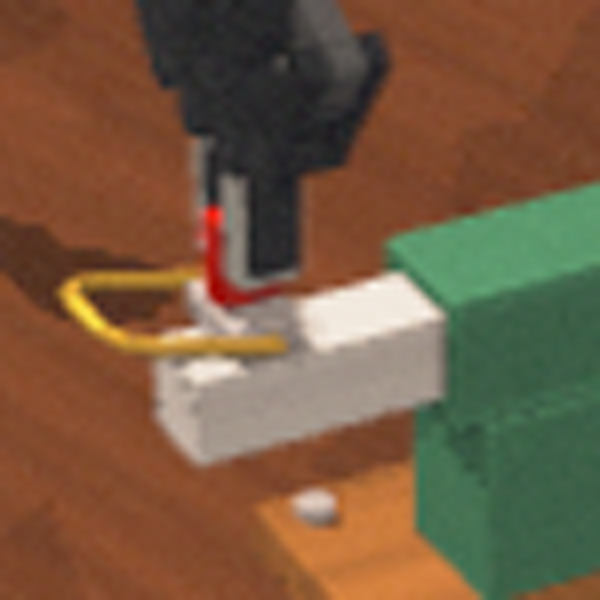

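{"name": "apply_moves", "arguments": {
  "steps": [
    {"hand":0,"xyz":[0,0,0.07],"delta_rot":[0,0,0]},
    {"hand":0,"xyz":[0,0,0.14],"delta_rot":[0,0,0]},
    {"hand":0,"xyz":[0,0,0.2],"delta_rot":[0,0,0]},
    {"hand":0,"xyz":[0,0,0.25],"delta_rot":[0,0,0]},
    {"hand":0,"xyz":[0,0,0.25],"delta_rot":[0,0,0]}
  ]
}}

```text
clock: 13.03
position: [525.5, -66.5, 164.9]
ee_rot: [-0.609, 0.793, 0.0, 0.0]
contact_force: [0.5, -2.3, 0.3]
gripper_width: 11.0
```

Run:
```python
from mv import *
commit([0,0,.25],[0,0,0])
```

```text
cmd [526.04 -67.09 164.95] meas [525.52 -66.53 164.89] diff [-0.52  0.55 -0.06] rot [ 0.     -0.0001  0.0007] F [ 0.54 -2.31  0.29] T [-0.63 -0.35  0.03] w 11.0 t 13.03
```

{"name": "apply_moves", "arguments": {
  "steps": [
    {"hand":0,"xyz":[0,0,0.04],"delta_rot":[0,0,0]},
    {"hand":0,"xyz":[0,0,0.08],"delta_rot":[0,0,0]},
    {"hand":0,"xyz":[0,0,0.1],"delta_rot":[0,0,0]},
    {"hand":0,"xyz":[0,0,0.1],"delta_rot":[0,0,0]}
  ]
}}

```text
clock: 13.37
position: [525.6, -66.5, 164.0]
ee_rot: [-0.609, 0.793, -0.0, 0.0]
contact_force: [0.5, -2.1, 2.3]
gripper_width: 10.8
```

Run:
```python
from mv import *
commit([0,0,.1],[0,0,0])
```

```text
cmd [526.04 -67.09 163.95] meas [525.57 -66.51 163.97] diff [-0.47  0.58  0.02] rot [ 0.0001 -0.      0.0006] F [ 0.47 -2.09  2.34] T [-0.63 -0.27 -0.01] w 10.8 t 13.37
```

{"name": "apply_moves", "arguments": {
  "steps": [
    {"hand":0,"xyz":[0,0,0.04],"delta_rot":[0,0,0]},
    {"hand":0,"xyz":[0,0,0.08],"delta_rot":[0,0,0]},
    {"hand":0,"xyz":[0,0,0.1],"delta_rot":[0,0,0]},
    {"hand":0,"xyz":[0,0,0.1],"delta_rot":[0,0,0]}
  ]
}}

```text
clock: 13.7
position: [525.6, -66.6, 163.8]
ee_rot: [-0.609, 0.793, -0.0, 0.0]
contact_force: [-1.1, -2.3, 6.5]
gripper_width: 10.5
```

Run:
```python
from mv import *
commit([0,0,.1],[0,0,0])
im=get_image('side'); x0,y0=(265,200)
cv2.imwrite(f'pics/j_side.png',cv2.resize(im['frame'][y0:y0+50,x0:x0+50],None,fx=12,fy=12,interpolation=cv2.INTER_CUBIC))
```

```text
cmd [526.04 -67.09 162.95] meas [525.6  -66.58 163.78] diff [-0.44  0.51  0.83] rot [0.0004 0.0001 0.0003] F [-1.13 -2.31  6.47] T [-0.43  0.28  0.04] w 10.5 t 13.7
```

View pics/j_side.png

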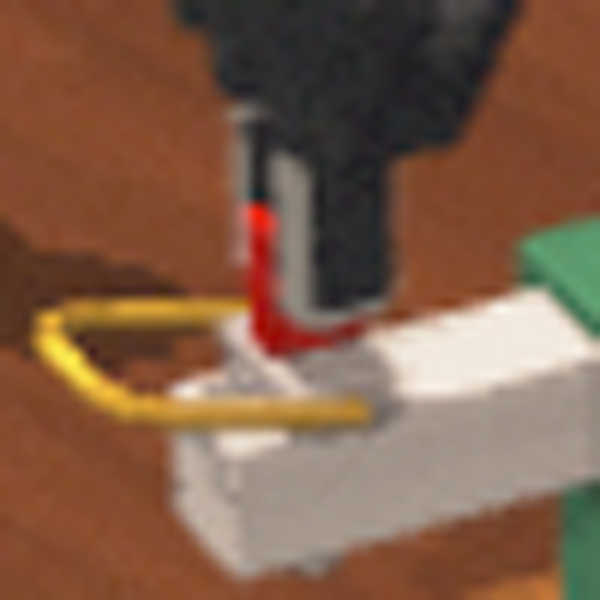

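Seated: the TCP stopped at 163.8 mm as predicted with about 7 N net, and the tip shows under the bar at (310,562). I relax the push, open and retreat.

{"name": "apply_moves", "arguments": {
  "steps": [
    {"hand":0,"xyz":[0,0,-0.09],"delta_rot":[0,0,0]},
    {"hand":0,"xyz":[0,0,-0.09],"delta_rot":[0,0,0]},
    {"hand":0.15,"xyz":[0,0,-0.09],"delta_rot":[0,0,0]},
    {"hand":0.3,"xyz":[0,0,-0.09],"delta_rot":[0,0,0]},
    {"hand":0.45,"xyz":[0,0,-0.09],"delta_rot":[0,0,0]},
    {"hand":0.45,"xyz":[0,0,-0.09],"delta_rot":[0,0,0]},
    {"hand":0.45,"xyz":[0,0,-0.09],"delta_rot":[0,0,0]},
    {"hand":0.45,"xyz":[0,0,-2],"delta_rot":[0,0,0]},
    {"hand":0.45,"xyz":[0,0,-4],"delta_rot":[0,0,0]},
    {"hand":0.45,"xyz":[0,0,-6],"delta_rot":[0,0,0]},
    {"hand":0.45,"xyz":[0,0,-6],"delta_rot":[0,0,0]},
    {"hand":0.45,"xyz":[0,0,-6],"delta_rot":[0,0,0]}
  ]
}}

```text
clock: 14.75
position: [526.0, -66.4, 224.1]
ee_rot: [-0.609, 0.793, -0.001, 0.001]
contact_force: [-0.7, 0.1, -0.3]
gripper_width: 38.5
```

Run:
```python
from mv import *
commit([0,0,-6],[0,0,0])
im=get_image('side'); x0,y0=(255,190)
cv2.imwrite(f'pics/k_side.png',cv2.resize(im['frame'][y0:y0+75,x0:x0+75],None,fx=8,fy=8,interpolation=cv2.INTER_CUBIC))
for n in('pin_grip','ring_end','linch_pin'):
  for r in nets.pinpoint(im,n): print(n,np.round(r['xyz'],0),round(r['confidence'],2))
```

```text
cmd [526.04 -67.09 222.95] meas [526.   -66.35 224.09] diff [-0.04  0.74  1.14] rot [ 0.0024 -0.0014  0.0007] F [-0.72  0.09 -0.26] T [-0.01  0.11 -0.01] w 38.5 t 14.75
pin_grip [ 616. -364.   14.] 0.61
pin_grip [ 724. -304.   12.] 0.57
pin_grip [ 677. -458.   16.] 0.57
pin_grip [526. -65. 146.] 0.51
ring_end [ 696. -266.   22.] 0.56
ring_end [ 722. -459.   26.] 0.46
ring_end [ 639. -410.   22.] 0.41
ring_end [475. -54. 142.] 0.4
linch_pin [ 683. -483.   21.] 0.97
linch_pin [ 746. -284.   23.] 0.83
linch_pin [523. -66. 125.] 0.78
linch_pin [ 596. -379.   24.] 0.59
```

View pics/k_side.png

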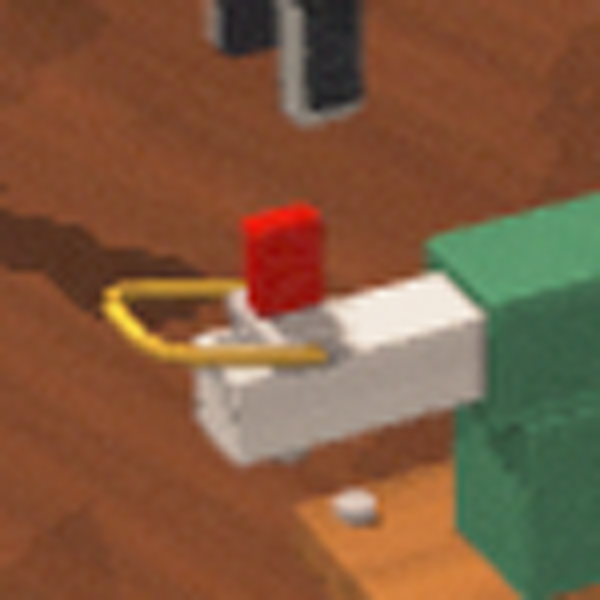

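The pin is home and released: handle upright at (285,260), collar on the bar, ring open past the free end with its far side at (130,320), tip showing below at (290,457). Next is the ring: an arc press with closed, tilted fingers.

```bash
cat > arc.py <<'E'
from mv import *
yaw=-.26; bx=np.array([np.cos(yaw),np.sin(yaw),0]); uz=np.array([0,0,1.])
H=np.array([525.6,-66.5,127]); al=.3; OFF=4
Rt=down(yaw-np.pi/2)*R.from_rotvec([al,0,0]); tz=Rt.as_matrix()[:,2]; ty=Rt.as_matrix()[:,1]
def tcp(phi,gap=0):
    w=H-50*np.cos(phi)*bx-50*np.sin(phi)*uz
    return w-tz*(2.5+gap)+ty*OFF-tz*22
if __name__=='__main__':
    print(tz,ty@bx)
    print(tcp(-.26,15)); plan(tcp(-.26,15),Rt=Rt)
E
python3 arc.py
```

```text
[ 0.28558777 -0.0759725  -0.95533649] -0.9553364891256062
[463.93089331 -50.09468916 176.40773809]
xyz [-0.044, 6.439, 4.654] rot [0.3, -0.0, -0.0002] dist 79.4507838607388
```

{"name": "apply_moves", "arguments": {
  "steps": [
    {"hand":0.2,"xyz":[0,2,0],"delta_rot":[0.08,0,0]},
    {"hand":0,"xyz":[0,4,0],"delta_rot":[0.16,0,0]},
    {"hand":0,"xyz":[0,6,0],"delta_rot":[0.24,0,0]},
    {"hand":0,"xyz":[-0.05,6.44,0.5],"delta_rot":[0.3,0,0]},
    {"hand":0,"xyz":[-0.05,6.44,2],"delta_rot":[0.3,0,0]},
    {"hand":0,"xyz":[-0.05,6.44,3.5],"delta_rot":[0.3,0,0]},
    {"hand":0,"xyz":[-0.05,6.44,4.65],"delta_rot":[0.3,0,0]},
    {"hand":0,"xyz":[-0.05,6.44,4.65],"delta_rot":[0.3,0,0]},
    {"hand":0,"xyz":[-0.05,6.44,4.65],"delta_rot":[0.3,0,0]},
    {"hand":0,"xyz":[-0.05,6.44,4.65],"delta_rot":[0.3,0,0]}
  ]
}}

```text
clock: 15.78
position: [463.9, -49.4, 176.9]
ee_rot: [-0.602, 0.784, -0.119, 0.091]
contact_force: [-0.0, 0.6, 0.3]
gripper_width: 0.1
```

Run:
```python
from mv import *
commit([-.05,6.44,4.65],[.3,0,0])
from arc import *
im=get_image('side'); x0,y0=(235,170)
cv2.imwrite(f'pics/l_side.png',cv2.resize(im['frame'][y0:y0+90,x0:x0+90],None,fx=6,fy=6,interpolation=cv2.INTER_CUBIC))
for phi in(-.26,-.1,.1,.3,.5,.6,.7,.78): print(phi,end=' ');plan(tcp(phi,0),Rt=Rt)
```

```text
cmd [463.94 -50.04 176.45] meas [463.9  -49.36 176.86] diff [-0.04  0.68  0.41] rot [0.0004 0.0001 0.0005] F [-0.03  0.65  0.33] T [0.2  0.53 0.04] w 0.1 t 15.78
-0.26 xyz [0.006, 0.0, 1.504] rot [0.0, -0.0001, -0.0002] dist 15.043491392544553
-0.1 xyz [0.006, 0.369, 2.213] rot [0.0, -0.0001, -0.0002] dist 22.437858448730932
0.1 xyz [0.006, 0.664, 3.167] rot [0.0, -0.0001, -0.0002] dist 32.3585713178049
0.3 xyz [0.006, 0.764, 4.16] rot [0.0, -0.0001, -0.0002] dist 42.298427854654406
0.5 xyz [0.006, 0.664, 5.154] rot [0.0, -0.0001, -0.0002] dist 51.9626086066091
0.6 xyz [0.006, 0.541, 5.638] rot [0.0, -0.0001, -0.0002] dist 56.637398705544236
0.7 xyz [0.006, 0.369, 6.107] rot [0.0, -0.0001, -0.0002] dist 61.18518849829783
0.78 xyz [0.006, 0.199, 6.469] rot [0.0, -0.0001, -0.0002] dist 64.72226486414561
```

View pics/l_side.png

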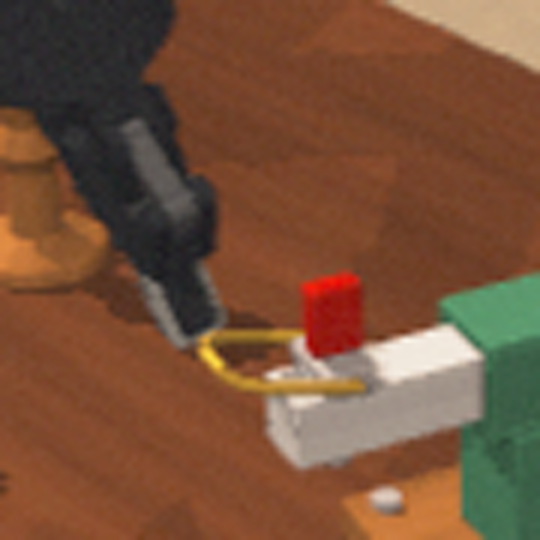

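Run:
```python
from arc import *
import pickle
im=pickle.load(open('I1.pkl','rb'))['side']
s=telemetry.read_state();p=np.array(s['position'])
f=lambda q:((proj(im,q)-[235,170]+.5)*6).round(0).tolist()
T=R.from_quat(s['ee_rot'])
print('tip',f(p+T.apply([0,0,22])),'corners',[f(p+T.apply([a,b,22])) for a in(-14,14) for b in(-11,11)])
w=H-50*np.cos(-.26)*bx-50*np.sin(-.26)*uz
by=np.cross(uz,bx)
print('wire mid',f(w),'ends',f(w+10*by),f(w-10*by))
```

```text
tip [[193.0, 329.0]] corners [[[204.0, 297.0]], [[152.0, 326.0]], [[235.0, 331.0]], [[182.0, 361.0]]]
wire mid [[219.0, 362.0]] ends [[208.0, 349.0]] [[230.0, 374.0]]
```

{"name": "apply_moves", "arguments": {
  "steps": [
    {"hand":0,"xyz":[0,0,0.6],"delta_rot":[0,0,0]},
    {"hand":0,"xyz":[0,0,1.1],"delta_rot":[0,0,0]},
    {"hand":0,"xyz":[0,0,1.5],"delta_rot":[0,0,0]},
    {"hand":0,"xyz":[0,0.15,1.8],"delta_rot":[0,0,0]},
    {"hand":0,"xyz":[0,0.35,2.2],"delta_rot":[0,0,0]},
    {"hand":0,"xyz":[0,0.5,2.6],"delta_rot":[0,0,0]},
    {"hand":0,"xyz":[0,0.5,2.6],"delta_rot":[0,0,0]}
  ]
}}

```text
clock: 16.42
position: [465.5, -50.5, 149.4]
ee_rot: [-0.602, 0.784, -0.118, 0.09]
contact_force: [-3.1, 1.3, 3.4]
gripper_width: -0.1
```

Run:
```python
from mv import *
commit([0,.5,2.6],[0,0,0])
im=get_image('side'); x0,y0=(235,170)
cv2.imwrite(f'pics/m_side.png',cv2.resize(im['frame'][y0:y0+90,x0:x0+90],None,fx=6,fy=6,interpolation=cv2.INTER_CUBIC))
```

```text
cmd [466.75 -50.78 150.13] meas [465.49 -50.5  149.4 ] diff [-1.26  0.28 -0.73] rot [-0.0015  0.0013  0.0002] F [-3.05  1.33  3.41] T [0.35 1.31 0.05] w -0.1 t 16.42
```

View pics/m_side.png

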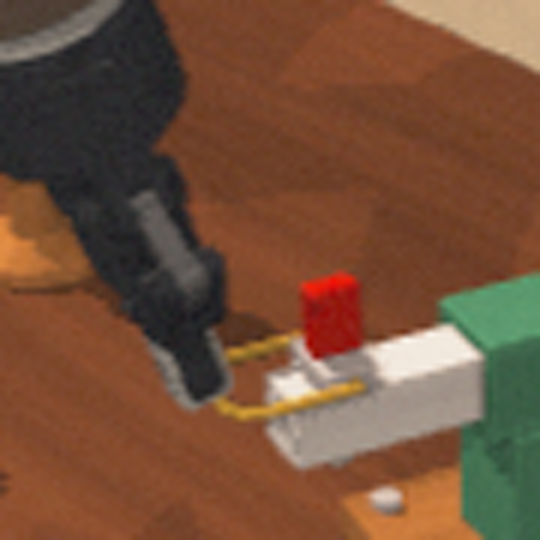

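{"name": "apply_moves", "arguments": {
  "steps": [
    {"hand":0,"xyz":[0,0.16,0.5],"delta_rot":[0,0,0]},
    {"hand":0,"xyz":[0,0.22,1.0],"delta_rot":[0,0,0]},
    {"hand":0,"xyz":[0,0.26,1.5],"delta_rot":[0,0,0]},
    {"hand":0,"xyz":[0,0.22,2.0],"delta_rot":[0,0,0]},
    {"hand":0,"xyz":[0,0.16,2.5],"delta_rot":[0,0,0]},
    {"hand":0,"xyz":[0,0.16,2.5],"delta_rot":[0,0,0]}
  ]
}}

```text
clock: 16.97
position: [471.8, -51.9, 124.9]
ee_rot: [-0.602, 0.784, -0.118, 0.09]
contact_force: [-1.3, 0.4, 1.1]
gripper_width: -0.1
```

Run:
```python
from mv import *
commit([0,.16,2.5],[0,0,0])
im=get_image('side'); x0,y0=(235,170)
cv2.imwrite(f'pics/n_side.png',cv2.resize(im['frame'][y0:y0+90,x0:x0+90],None,fx=6,fy=6,interpolation=cv2.INTER_CUBIC))
```

```text
cmd [472.41 -52.29 125.78] meas [471.83 -51.95 124.95] diff [-0.58  0.35 -0.83] rot [-0.0013  0.0008  0.0003] F [-1.35  0.4   1.13] T [0.22 0.85 0.  ] w -0.1 t 16.97
```

View pics/n_side.png

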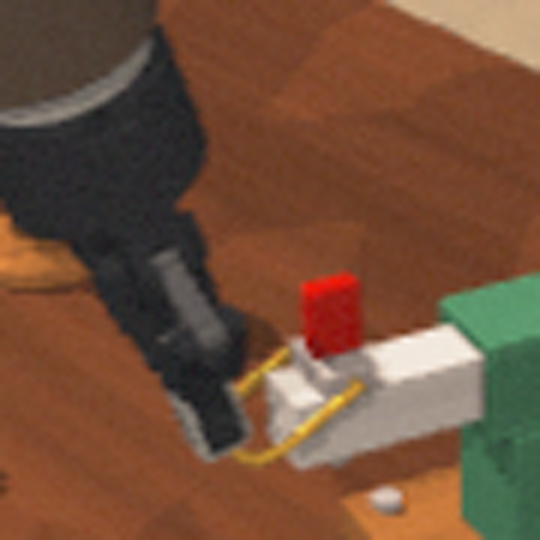

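{"name": "apply_moves", "arguments": {
  "steps": [
    {"hand":0,"xyz":[0,-0.08,0.3],"delta_rot":[0,0,0]},
    {"hand":0,"xyz":[0,-0.16,0.6],"delta_rot":[0,0,0]},
    {"hand":0,"xyz":[0,-0.28,1.0],"delta_rot":[0,0,0]},
    {"hand":0,"xyz":[0,-0.3,1.2],"delta_rot":[0,0,0]},
    {"hand":0,"xyz":[0,-0.3,1.3],"delta_rot":[0,0,0]},
    {"hand":0,"xyz":[0,-0.3,1.3],"delta_rot":[0,0,0]}
  ]
}}

```text
clock: 17.52
position: [478.4, -53.5, 114.1]
ee_rot: [-0.602, 0.784, -0.118, 0.091]
contact_force: [-0.3, -0.6, -0.0]
gripper_width: 0.1
```

Run:
```python
from mv import *
commit([0,-.3,1.3],[0,0,0])
im=get_image('side'); x0,y0=(235,170)
cv2.imwrite(f'pics/o_side.png',cv2.resize(im['frame'][y0:y0+90,x0:x0+90],None,fx=6,fy=6,interpolation=cv2.INTER_CUBIC))
```

```text
cmd [478.89 -54.02 114.24] meas [478.43 -53.51 114.06] diff [-0.46  0.51 -0.18] rot [-0.0003  0.0002  0.0005] F [-0.32 -0.57 -0.02] T [ 0.12  0.57 -0.01] w 0.1 t 17.52
```

View pics/o_side.png

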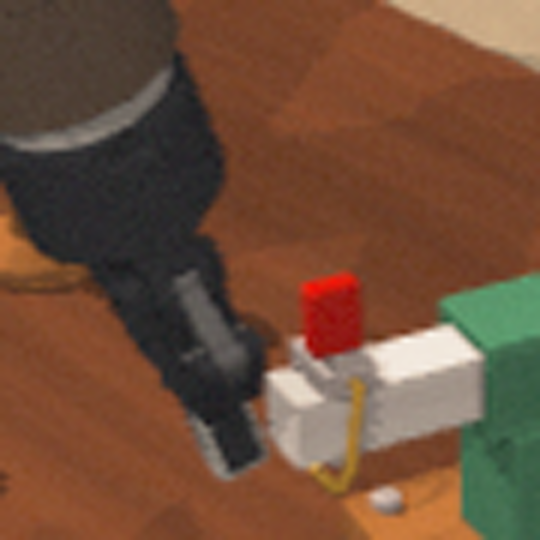

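The ring has snapped shut: it hangs down beside the bar from (358,385) to (340,488), and the force fell to 0. I retreat outward and up.

{"name": "apply_moves", "arguments": {
  "steps": [
    {"hand":0,"xyz":[0,0.6,-0.5],"delta_rot":[0,0,0]},
    {"hand":0,"xyz":[0,1.5,-2],"delta_rot":[0,0,0]},
    {"hand":0,"xyz":[0,2.5,-5],"delta_rot":[0,0,0]},
    {"hand":0,"xyz":[0,3,-8],"delta_rot":[0,0,0]},
    {"hand":0,"xyz":[0,4,-12],"delta_rot":[0,0,0]},
    {"hand":0,"xyz":[0,4,-15],"delta_rot":[0,0,0]},
    {"hand":0,"xyz":[0,4,-15],"delta_rot":[0,0,0]},
    {"hand":0,"xyz":[0,4,-15],"delta_rot":[0,0,0]},
    {"hand":0,"xyz":[0,4,-15],"delta_rot":[0,0,0]}
  ]
}}

```text
clock: 18.32
position: [397.8, -32.1, 245.5]
ee_rot: [-0.602, 0.784, -0.118, 0.091]
contact_force: [0.1, -0.2, -0.6]
gripper_width: 0.2
```

Run:
```python
from mv import *
commit([0,4,-15],[0,0,0])
im=get_image('side'); t=get_image('top')
a=cv2.resize(im['frame'][190:250,265:325],None,fx=8,fy=8,interpolation=cv2.INTER_CUBIC)
cv2.imwrite('pics/p1.png',a); cv2.imwrite('pics/p2.png',im['frame']); cv2.imwrite('pics/p3.png',t['frame'])
```

```text
cmd [399.13 -32.78 245.72] meas [397.85 -32.14 245.51] diff [-1.28  0.64 -0.21] rot [-0.0003 -0.0006  0.0006] F [ 0.12 -0.16 -0.63] T [ 0.12  0.65 -0.01] w 0.2 t 18.32
```

View pics/p1.png

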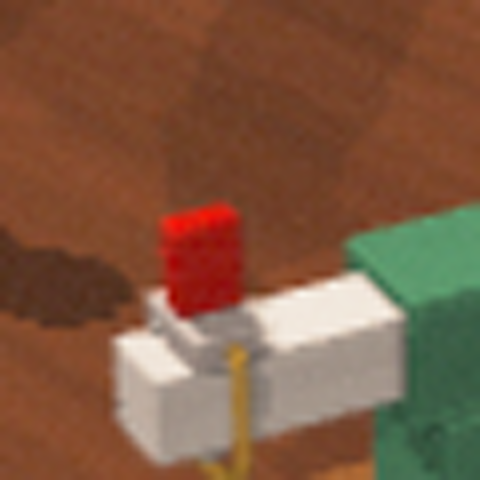

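View pics/p2.png

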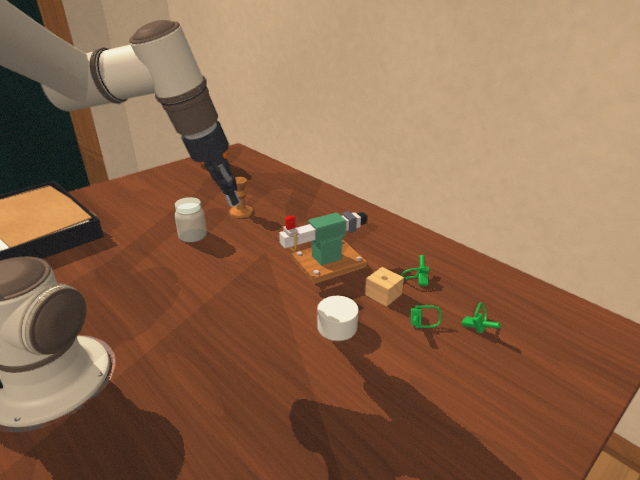

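View pics/p3.png

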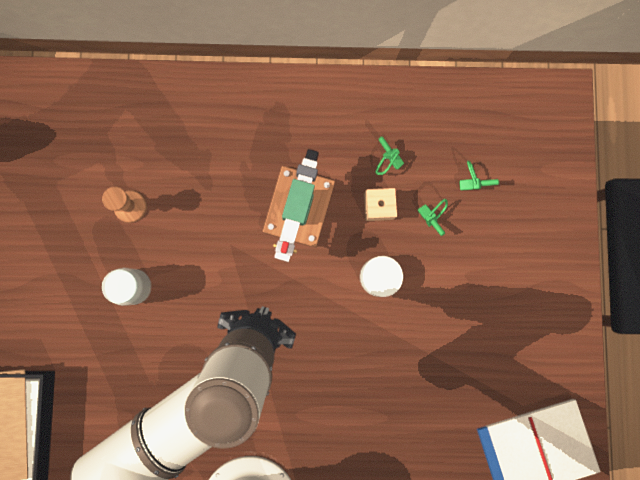

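```bash
python3 - <<'E' | tail -1
import ov
from h import *
im=get_image('side')
ov.draw([525.6,-66.5,-.26],'q',base=120,I={'side':im},org={'side':(270,208)},ang=-90)
cv2.imwrite('pics/q.png',np.hstack([cv2.imread('pics/q.png'),cv2.resize(im['frame'][208:258,270:320],None,fx=8,fy=8,interpolation=cv2.INTER_CUBIC)]))
st()
E
```

```text
{'clock': 18.467, 'joints': [0.463, -0.154, -0.784, 0.295, -0.739, 0.649], 'position': [398.006, -32.561, 244.395], 'ee_rot': [-0.602, 0.784, -0.118, 0.089], 'contact_force': [0.236, -0.792, -0.051], 'wrist_torque': [0.145, 0.584, -0.037], 'gripper_width': 0.413}
```

View pics/q.png

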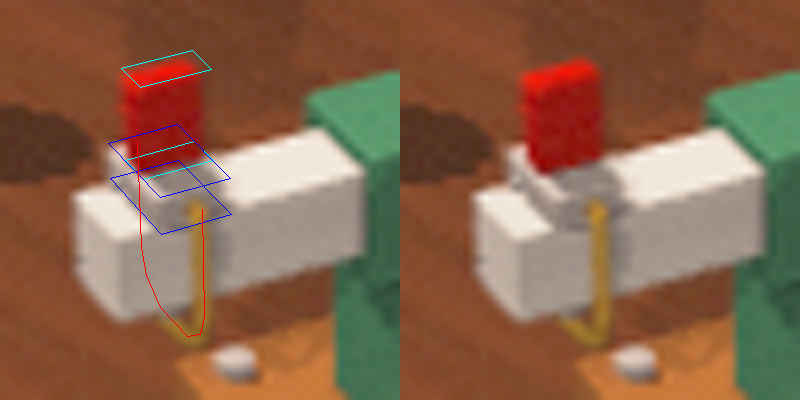

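The drawn model (collar at 120 mm, ring at 1.83) matches the picture to about 1 px, the same bias I saw at the block. The ring is shut under the tip at (595,340) and the bystanders have not moved. Handing in.

```bash
python3 -c "
from bench import workorder; print(workorder.job_done())"
```

```text
the job is handed in; nothing more can be done
None
```

The linch pin is home in the tow bar with its ring snapped shut under the tip, and I handed the job in at about 18.5 s of the 72 s allowed.

- **Pin:** I took the red-handled pin from its block and felt the taper into the cross hole. I pushed it past the sprung ball until the collar sat on the bar. The highest contact force reading at the checks between moves was about 7 N, at seating. The open ring pointed past the bar's free end.
- **Ring:** I pressed the far side down along its arc with the closed fingertips, at about 5 N, until it snapped over. The force then fell to 0 and I backed away.
- **Last checks:** In the side picture the collar rests on the bar and the ring hangs straight down with its far side under the tip. This matches the model to about 1 px. The jar, speaker, candlestick and block stand where they were. The arm touches nothing, with force about 0.
- **Disagreements:** The two cameras differed by 2–4 mm on where the hole is, so the final fit was made by feel. In the last check the top camera showed the pin only as a small overview. Contact force was read only at the end of each move, not throughout.

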